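# Seat the plug-in board of a bean moisture meter with its ejector levers

## Robot

A 7-joint arm with a two-finger parallel gripper is mounted at the origin on the work surface. World frame = base frame: x ahead of the robot, y to its left, z up, the work surface at z = 0. Lengths are in m, angles in rad, forces in N, time in s.
With the tool pointing down it reaches from about 0.425 to 0.8 m from the base axis. Payload 8.3 kg.
Tool frame: the origin (TCP) lies on the centre line of the jaws, within the pads' length; the fingertips stand 8 mm ahead of it and the grasp point (between the pads) lies 11 mm behind it; z points along the fingers, y is the line along which they close (so a half turn about z gives the same grasp; the last joint's range is limited). The gripper opens to 85 mm and grips with 20 to 120 N. Pads are 22 mm wide; open, the fingers measure 114 mm over their backs; the gripper's body (76 mm by 85 mm) begins 54 mm behind the grasp point. The pads swing forward as they close: fully open they stand 13 mm farther back than shut.
Start: joints at [-1.264, 0.383, 0.016, 1.37, -0.006, 1.388, -0.046], TCP at [0.226, 0.583, 0.203] pointing down, gripper open.
Joint ranges: [-2.95, 2.95], [-0.25, 2.06], [-1.52, 1.56], [0.18, 2.33], [-1.44, 4.58], [0.02, 2.06], [-3.01, 3.01]. Speed limits (rad/s): [2.39, 2.39, 3.01, 3.01, 3.14, 3.14, 3.14].

## Interface

Orientations are given as [roll, pitch, yaw] about the fixed x, y, z axes, in that order (R = Rz(yaw) Ry(pitch) Rx(roll)).
In Python, from cell import sense, grab_frame, calibration, finish_job, masks_of, place_of gives the robot as it stands.
- The arm moves only by the shell command python3 -m handwheel 'ROWS' [FORCE]. ROWS is JSON, a list of rows, each an object with "translation": the shift along the tool's x, y, z in mm, a list of three; "delta_rot": the turn, a rotation vector about the tool's x, y, z in degrees, a list of three; "gripper": the opening in per cent of the stroke, from 0 (shut) to 100 (fully open). In form: [{"translation": [dx, dy, dz], "delta_rot": [rx, ry, rz], "gripper": gripper}, ...]. A call has 1 to 12 rows; each row shifts and turns the commanded pose from where the row before left it, along the tool's axes as they then stand; what a row does not reach is not made up. A row lasts 1/10 s, in which the tool goes at most 50 mm and 8.59 degrees, less where a joint would pass 70% of its speed; a pose out of reach is approached as far as the arm can. A call with a gripper value outside its range is refused whole. The fingers move at their own pace and stop on an object; FORCE is the grip in N (left out, the last holds). Time passes only in rows, so rows that do not move let the fingers close. It gives the time, the measured TCP pose, the force, the opening and the grip force at its end, in the units of the state.
- sense(): the state, without advancing time (a new reading comes with each control period).
- grab_frame(name): name is "side" or "top"; returns (picture, depth): 480x640x3 uint8, red, green, blue; 480x640 float32, m along the optical axis (not along the pixel's ray), 0 where there is no reading.
- calibration(name): a dict with "mtx" (3x3 intrinsics, pixels), "view" (4x4, takes a point from world to camera coordinates). Camera axes: x right, y down, z forward; pixel columns grow to the right and rows downward; lengths in m; the calibration is good to about 2 mm. A picture is of the moment at which its call begins. calibration takes no time and is no camera call.
- finish_job(): hands the job in; it is judged then, once.
Trained networks look in the newest picture that a camera, given by its name, has taken for a name from the list of things; names that differ only in an ending like _2 or _b are one class to them, and where a whole thing is asked for, a point or a joint stands for the part that bears it (a point fixed in the world has none). Each returns a list of dicts, best first, with "conf" (0 to 1); they miss things now and then, are a little off and sometimes report something else, mostly with a low value. They report only what shows in the picture. A call takes as long as a camera call.
- masks_of(query, camera): "mask" (480x640 bool, what is visible of it) and "rect" ([left, top, right, bottom] in pixels, round what is visible of it).
- place_of(query, camera): "point" ([column, row] in pixels: a listed point, or the origin of a listed thing).
The state is a dict: "time": time; "joint_pos": joint angles; "dq": joint speeds; "joint_torque": joint torques, N m; "position": TCP position; "tcp_rot": TCP orientation; "contact_force": force on the tool from outside, world axes, zero at the start; "ft_torque": the same for the moment, N m; "width": finger opening in m; "grasp_force": force on a finger pad.
Only numpy, scipy, OpenCV 4.12 (cv2) and the standard library are available. Lean on these libraries where they do the work, as an engineer would, in place of code of your own. Each camera call takes 0.05 s, during which the arm holds its last target. There are 200 camera calls.

## Task

Take the green plug-in board out of its grey stand by the blue grip, lower it gently upright into the bay of the white meter until it rests on the claws of the two open orange levers, and let go. Then swing the two levers inward, by turns a part of the way each, so that the board stays level and never straining the levers, until both are fully home and have drawn the board down into its socket; do not press the board itself down, and leave the bowl, the tumbler and the sample box where they are.

Things in the scene. Friction and masses are not known exactly. Their poses are not given: they have to be found in the camera images.
- meter: White bench meter, fixed; housing 110 x 262 mm, 30 mm high; origin in the middle of its underside, z up, y along the bay, x across it. The black insert with guides, well and both levers is float-mounted: its true middle lies up to 7.5 mm either way along y from what this and the meter's points tell, not measured; find it by feel or sight.
- bay (a point): On the meter, axes as the meter's: middle of the bay, 83 mm above the table, level with the flared mouth of the two pairs of black card guides (at |y| 17 to 29 mm), which are 9 mm apart in x. Deeper down is the well for the board's tongue: 51 mm long in y, with sloping lead-ins at its two ends, 32 to 40 mm above the table, that reach 7 mm outward.
- seat (a point): On the meter, axes as the meter's: where the middle of the board's lower edge lies when fully seated, 12 mm above the table. With the levers open their claws catch the board with its lower edge about 23 to 28 mm above the table. Pressing the board home directly would take 25 N or more; the levers gear this down about three times.
- hinge_line (a point): On the meter, axes as the meter's: mid-way between the two lever hinges, 46 mm above the table. The hinges lie 58 mm from it along +y (left) and -y (right), in the floating insert, and turn about x.
- board_grip (a point): Centre of the blue grip (14 mm thick in x, 40 wide in y, 24 high) on the loose green board, 100 mm above the board's lower edge; x normal to the board, z up. Board 0.22 kg, 6 mm thick; its lowest 30 mm is a tongue 48 mm wide, the top part is 92 mm wide. Steel ears (6 mm high, 34 mm above the lower edge, 42 mm either side) go into the claws. Fits either way round.
- stand: Grey fixed stand, 60 x 80 mm, 33 mm high; origin in the middle of its underside, y along its slot. The board starts upright in it, lower edge 6 mm above the table, its tongue in a slot 27 mm deep: lift it straight up by 30 mm or more.
- lever_left (a joint): Angle (rad) of the orange lever at the bay's +y end: 0 = upright, fully home (hard stop), 1.0 = fully open, leaning to +y. From its hinge it rises 82 mm, 10 mm thick, centred on the hinge, 26 mm wide (x) in its upper part. It stays where it is left. Pushed inward on its outer face 50 mm above the hinge it takes 5 to 14 N; above 18 N it is strained. Pushing one in may draw the other out a little.
- lever_right (a joint): The same for the lever at the bay's -y end, leaning to -y when open.
- bowl: White tasting bowl, 90 mm across, 60 mm high, bystander; origin at the centre of its underside.
- tumbler: Glass tumbler, 76 mm across, 90 mm high, bystander; origin at the centre of its underside.
- sample_box: Closed pale sample box 80 x 110 mm, 45 mm high, bystander; origin at the centre of its underside.

How it is judged:
On the way:
1. the board stands upright in the bay on the claws of the open levers, let go (z of board_grip in the frame of bay between 0.036 and 0.053 m and horizontal distance between board_grip and bay below 0.022 m and angle between board_grip's own z axis and vertical below 0.11 rad and value of joint each of lever_left, lever_right above 0.7 rad and contact force between the fingers and board below 0.1 N and linear speed of board below 0.02 m/s), for 0.2 s.
At the end, for the whole second after the job is handed in: Both levers within 0.04 rad of their home stops, the board upright in the bay and down in its socket (lower edge within about 3.5 mm of fully seated), at rest and released (value of joint each of lever_left, lever_right below 0.04 rad and z of board_grip in the frame of bay below 0.0325 m and horizontal distance between board_grip and bay below 0.018 m and angle between board_grip's own z axis and vertical below 0.12 rad and linear speed of board below 0.01 m/s); the robot touches nothing.
It fails at once if a lever strained: pushed with more than 18 N (contact force between any of the arm, the fingers and lever_left above 18 N or contact force between any of the arm, the fingers and lever_right above 18 N).
It fails at once if the board not kept level in the bay (more than 0.11 rad, about 6 degrees) (horizontal distance between board_grip and bay below 0.03 m and z of board_grip in the frame of bay below 0.052 m and angle between board_grip's own z axis and vertical above 0.11 rad).
It fails at once if the board pressed down into its socket by hand instead of with the levers (horizontal distance between board_grip and bay below 0.03 m and z of board_grip in the frame of bay below 0.0355 m and contact force between any of the fingers, the arm and board above 1 N).
It fails at once if a bystander pushed from its place (distance of any of bowl, tumbler, sample_box from where it was at the start of the episode above 0.02 m).
It also fails if it takes over 72 s, if anything falls off the work surface, if the arm or the gripper's body presses on something with over 40 N, if the wrist force passes 120 N, or if a joint passes its speed limit or range.

## Working session

There is one attempt and no reset: what is moved stays moved. The work goes in short steps, Python scripts to look and compute and a shell command to move; the robot and the scene stay as the last step left them, time stands still between calls to the robot, and variables do not carry over. Pictures are saved under pics/ and viewed, at most 10 in all, crops included, and the job is handed in when it is done.

```bash
ls; mkdir -p pics; cat > h.py <<'E'
import numpy as np, cv2, json
from cell import *
from scipy.spatial.transform import Rotation as R
def w(cam,px,d):
    c=calibration(cam);K=np.array(c["mtx"]);V=np.array(c["view"])
    p=np.array([(px[0]-K[0,2])/K[0,0]*d,(px[1]-K[1,2])/K[1,1]*d,d,1]);return (np.linalg.inv(V)@p)[:3]
def onz(cam,px,z):
    c=calibration(cam);Vi=np.linalg.inv(np.array(c["view"]))
    a=w(cam,px,1.0);o=Vi[:3,3];return o+(a-o)*(z-o[2])/(a[2]-o[2])
def cloud(cam,depth):
    c=calibration(cam);K=np.array(c["mtx"]);Vi=np.linalg.inv(np.array(c["view"]))
    v,u=np.mgrid[:480,:640];P=np.stack([(u-K[0,2])/K[0,0]*depth,(v-K[1,2])/K[1,1]*depth,depth],-1)
    return P@Vi[:3,:3].T+Vi[:3,3]
E
cat > a.py <<'E'
from h import *
ims=[]
for cam in ["top","side"]:
    im,d=grab_frame(cam);cv2.imwrite(f"pics/{cam}0.png",im[...,::-1]);np.save(f"{cam}0.npy",d)
    c=calibration(cam);print(cam,np.linalg.inv(np.array(c["view"])).round(3).tolist(),np.array(c["mtx"])[0,0])
    P=cloud(cam,d)
    for q in ["meter","bay","seat","hinge_line","board_grip","stand","lever_left","lever_right","bowl","tumbler","sample_box"]:
        z={"bay":.083,"seat":.012,"hinge_line":.046,"board_grip":.106,"lever_left":.046,"lever_right":.046}.get(q,0)
        print(q,[(np.round(r["point"]),round(r["conf"],2),onz(cam,r["point"],z).round(4)) for r in place_of(q,cam)[:2]])
print(sense())
E
python3 a.py
```

```text
pics
top [[0.012, -0.996, 0.086, 0.548], [-1.0, -0.011, 0.013, -0.003], [-0.012, -0.086, -0.996, 1.092], [0.0, 0.0, 0.0, 1.0]] 621.7457369584442
meter [(array([205., 305.]), 0.86, array([0.5204, 0.2092, 0.    ]))]
bay [(array([199., 310.]), 0.95, array([0.514 , 0.2029, 0.083 ]))]
seat [(array([208., 309.]), 0.74, array([0.5148, 0.2022, 0.012 ])), (array([435., 312.]), 0.38, array([ 0.5148, -0.1906,  0.012 ]))]
hinge_line [(array([202., 310.]), 0.85, array([0.514 , 0.2049, 0.046 ]))]
board_grip [(array([433., 308.]), 0.97, array([ 0.5224, -0.1713,  0.106 ])), (array([188., 183.]), 0.24, array([0.7183, 0.2217, 0.106 ]))]
stand [(array([424., 307.]), 0.92, array([ 0.5217, -0.173 ,  0.    ]))]Traceback (most recent call last):
  File "a.py", line 9, in <module>
    print(q,[(np.round(r["point"]),round(r["conf"],2),onz(cam,r["point"],z).round(4)) for r in place_of(q,cam)[:2]])
                                                                                               ~~~~~~~~^^^^^^^
ValueError: it knows: bay, board_grip, bowl, hinge_line, meter, sample_box, seat, stand, tumbler
```

```bash
sed -i 's/"lever_left","lever_right","bowl"/"bowl"/' a.py; python3 a.py
```

```text
top [[0.012, -0.996, 0.086, 0.548], [-1.0, -0.011, 0.013, -0.003], [-0.012, -0.086, -0.996, 1.092], [0.0, 0.0, 0.0, 1.0]] 621.7457369584442
meter [(array([207., 305.]), 0.68, array([0.5201, 0.2059, 0.    ]))]
bay [(array([198., 309.]), 0.76, array([0.5163, 0.2036, 0.083 ]))]
seat [(array([206., 312.]), 0.57, array([0.5094, 0.2039, 0.012 ]))]
hinge_line [(array([206., 309.]), 0.9, array([0.5154, 0.1984, 0.046 ]))]
board_grip [(array([434., 309.]), 0.65, array([ 0.5211, -0.1724,  0.106 ]))]
stand [(array([422., 310.]), 0.91, array([ 0.5168, -0.1694,  0.    ]))]
bowl [(array([443., 177.]), 0.76, array([ 0.752 , -0.2071,  0.    ])), (array([199., 305.]), 0.39, array([0.52  , 0.2202, 0.    ]))]
tumbler [(array([341., 191.]), 0.65, array([ 0.7254, -0.0274,  0.    ])), (array([435., 308.]), 0.62, array([ 0.5202, -0.1927,  0.    ]))]
sample_box [(array([190., 183.]), 0.59, array([0.7365, 0.2415, 0.    ])), (array([426., 308.]), 0.33, array([ 0.5195, -0.1775,  0.    ]))]
side [[-0.694, -0.445, 0.566, 0.155], [-0.72, 0.415, -0.556, 0.454], [0.013, -0.793, -0.608, 0.591], [0.0, 0.0, 0.0, 1.0]] 
[... 820 characters left out ...]
 array([-1.26390321,  0.38340602,  0.01639634,  1.37009655, -0.00630779,
        1.38822719, -0.04649913]), 'dq': array([ 1.14334238e-03, -5.22354931e-04, -3.28210242e-05, -9.72854631e-05,
       -1.72272523e-03, -1.05086894e-03,  5.40493896e-04]), 'joint_torque': array([-5.85304806e-04, -6.27329421e+01,  8.42473581e-01, -3.72076857e+01,
        1.64419011e-02,  2.84613896e-03, -8.97038774e-06]), 'position': array([0.2258291 , 0.5827438 , 0.20317713]), 'tcp_rot': array([-3.14150251e+00, -6.54076684e-05,  2.77184854e+00]), 'contact_force': array([0.29842787, 0.48656401, 0.1678715 ]), 'ft_torque': array([-0.07393014,  0.01566856,  0.00227059]), 'grasp_force': 0.0, 'width': 0.08543375348558557}
```

View pics/top0.png

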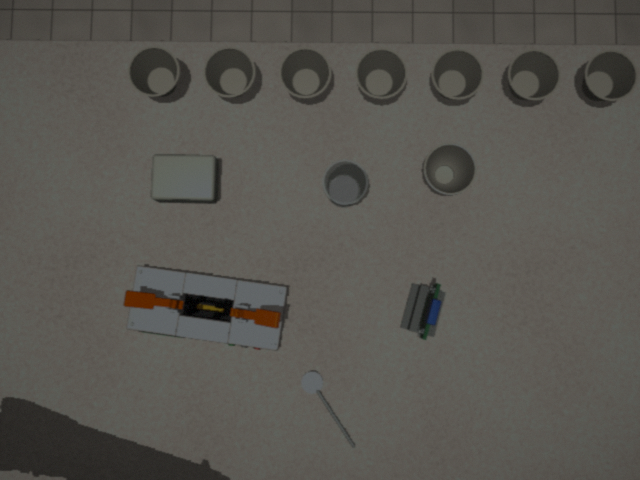

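View pics/side0.png

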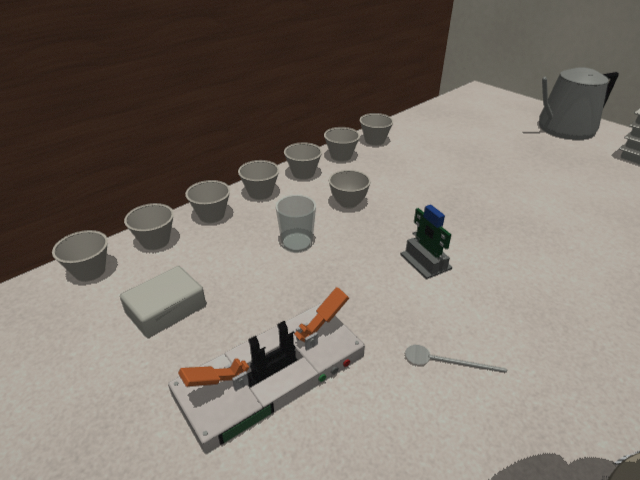

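The top view shows the meter around (207,307) with both orange levers open, the board and stand around (430,309), and the bystanders further away along +x. In the side view the black guides are at (257,350) and (285,335). Next I fit the geometry from depth.

```bash
cat > b.py <<'E'
from h import *
def rect(p):
    r=cv2.minAreaRect((p[:,:2]*1000).astype(np.float32));b=cv2.boxPoints(r);return np.round(r[0],1),np.round(r[1],1),round(r[2],2)
for cam in ["top","side"]:
    d=np.load(f"{cam}0.npy");im=cv2.imread(f"pics/{cam}0.png");P=cloud(cam,d);ok=d>0
    X,Y,Z=P[...,0],P[...,1],P[...,2]
    tb=ok&(abs(X-.5)<.1)&(abs(Y)<.08);print(cam,"table z",np.median(Z[tb]),Z[tb].std())
    reg=ok&(abs(X-.52)<.12)&(abs(Y-.2)<.19)
    m=reg&(abs(Z-.03)<.006);m=cv2.morphologyEx(m.astype(np.uint8),cv2.MORPH_OPEN,np.ones((3,3)))>0
    print("meter top",m.sum(),rect(P[m]),np.median(Z[m]))
    h=cv2.cvtColor(im,cv2.COLOR_BGR2HSV)
    org=(h[...,0]<15)&(h[...,1]>150)&(h[...,2]>80)
    for n,s in (("L",Y>.2),("R",Y<.2)):
        q=reg&org&s&(Z>.05);print("lever",n,q.sum(),rect(P[q]),"zmax",Z[q].max())
    g=reg&(h[...,2]<60)&(Z>.06)&(Z<.12)&(abs(Y-.2)<.06)
    print("guides",g.sum(),rect(P[g]) if g.sum()>4 else 0,np.percentile(Z[g],[5,50,95]) if g.sum() else 0)
    breg=ok&(abs(X-.52)<.09)&(abs(Y+.17)<.09)
    bl=breg&(h[...,0]>105)&(h[...,0]<130)&(h[...,1]>120)&(Z>.07);print("grip",bl.sum(),rect(P[bl]),np.percentile(Z[bl],[2,50,98]))
    t=bl&(Z>.113);print("grip top",t.sum(),rect(P[t]) if t.sum()>4 else 0)
    gr=breg&(h[...,0]>45)&(h[...,0]<90)&(h[...,1]>90)&(Z>.06);print("green",gr.sum(),rect(P[gr]),Z[gr].max())
    st=breg&(abs(Z-.033)<.006);print("stand top",st.sum(),rect(P[st]))
big=cv2.imread("pics/top0.png")[240:370,100:460];cv2.imwrite("pics/c1.png",np.hstack([cv2.resize(big[:,10:200],None,fx=4,fy=4,interpolation=cv2.INTER_CUBIC)]))
s=cv2.imread("pics/side0.png")[270:450,160:380];cv2.imwrite("pics/c2.png",cv2.resize(s,None,fx=3.3,fy=3.3,interpolation=cv2.INTER_CUBIC))
E
python3 b.py
```

```text
top table z -0.0011474989514087541 0.010029445039591611
meter top 7157 (array([516.5, 202.2]), array([262.6, 111.6]), 82.61) 0.02855920233740039
lever L 582 (array([526.5, 279.3]), array([82.9, 23.9]), 81.06) zmax 0.0972082224719697
lever R 442 (array([506.6, 114.7]), array([81.3, 23.3]), 81.64) zmax 0.10155437346158835
guides 206 (array([514.9, 183.8]), array([84.5, 27.6]), 82.41) [0.06615668 0.07867753 0.08366991]
grip 214 (array([ 518.1, -169.8]), array([13.9, 38.7]), 75.24) [0.11348587 0.11666002 0.12012048]
grip top 213 (array([ 518.1, -169.8]), array([13.9, 38.7]), 75.24)
green 84 (array([ 517.6, -169.6]), array([ 5.5, 87.4]), 75.0) 0.09804221548583159
stand top 525 (array([ 519.4, -170.4]), array([37.9, 82.9]), 74.62)
side table z 0.001135967654551151 0.00758215474997924
meter top 8958 (array([518.7, 203.7]), array([261.8, 113.7]), 83.3) 0.030870667479796998
lever L 955 (array([528.2, 281.3]), array([85.7, 27.4]), 81.81) zmax 0.09859469397275156
lever R 808 (array([506.5, 116.8]), array([83.1, 27.1]), 83.47) zmax 0.10055074679532122
guides 446 (array([518.1, 198.2]), array([58.4, 27.6]), 82.62) [0.06154081 0.07406027 0.08462087]
grip 286 (array([ 519.5, -167.1]), array([15.3, 40. ]), 74.76) [0.09838851 0.11319421 0.12025772]
grip top 146 (array([ 519.5, -167.7]), array([14.5, 39.6]), 73.61)
green 437 (array([ 518.9, -167.1]), array([ 9.1, 90.8]), 74.47) 0.09742888484847573
stand top 444 (array([ 520.3, -168.5]), array([38.6, 82.1]), 75.54)
```

View pics/c1.png

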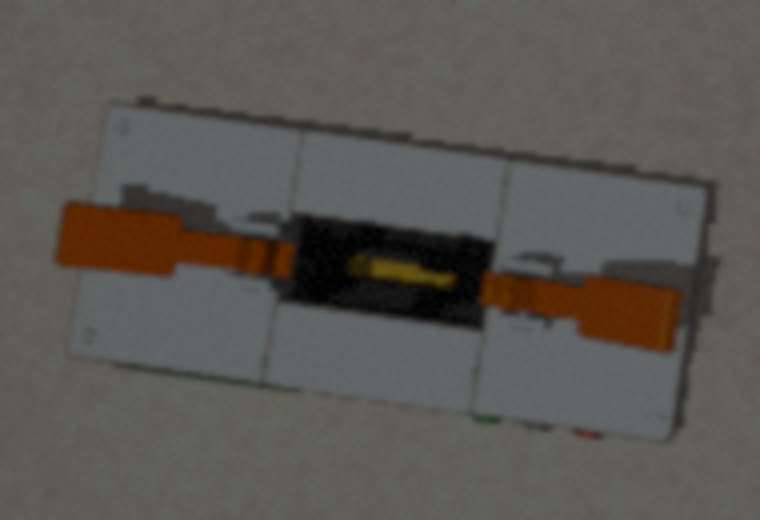

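View pics/c2.png

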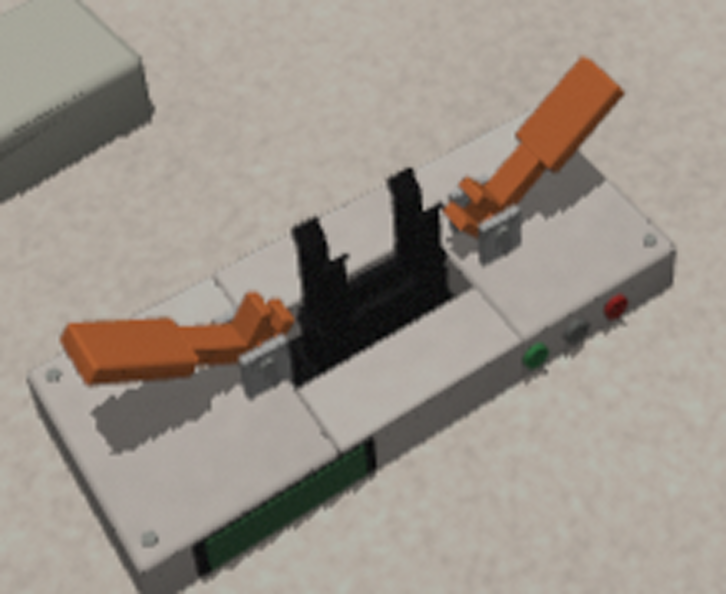

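Depth gives these estimates:
- **Meter:** about (517.6, 203) with yaw −7.4°.
- **Insert:** shifted about −5.5 mm along the meter's y.
- **Grip:** about (518.8, −168.7), with the board's normal at 75°.

Now moving toward the stand.

```bash
python3 -m handwheel '[{"translation":[0,0,0],"delta_rot":[0,0,-6.2],"gripper":100},{"translation":[-33.8,-20.2,0],"delta_rot":[0,0,0],"gripper":100},{"translation":[-33.8,-20.2,0],"delta_rot":[0,0,0],"gripper":100},{"translation":[-33.8,-20.2,0],"delta_rot":[0,0,0],"gripper":100},{"translation":[-33.8,-20.2,0],"delta_rot":[0,0,0],"gripper":100},{"translation":[-33.8,-20.2,0],"delta_rot":[0,0,0],"gripper":100},{"translation":[-33.8,-20.2,0],"delta_rot":[0,0,0],"gripper":100},{"translation":[-33.8,-20.2,0],"delta_rot":[0,0,0],"gripper":100},{"translation":[-33.8,-20.2,0],"delta_rot":[0,0,0],"gripper":100},{"translation":[-33.8,-20.2,0],"delta_rot":[0,0,0],"gripper":100},{"translation":[-33.8,-20.2,0],"delta_rot":[0,0,0],"gripper":100}]' 30
python3 -m handwheel '[{"translation":[-11.6,-37.3,0],"delta_rot":[0,0,0],"gripper":100},{"translation":[-11.6,-37.3,0],"delta_rot":[0,0,0],"gripper":100},{"translation":[-11.6,-37.3,0],"delta_rot":[0,0,0],"gripper":100},{"translation":[-11.6,-37.3,0],"delta_rot":[0,0,0],"gripper":100},{"translation":[-11.6,-37.3,0],"delta_rot":[0,0,0],"gripper":100},{"translation":[-11.6,-37.3,0],"delta_rot":[0,0,0],"gripper":100},{"translation":[-11.6,-37.3,0],"delta_rot":[0,0,0],"gripper":100},{"translation":[-11.6,-37.3,0],"delta_rot":[0,0,0],"gripper":100},{"translation":[-11.6,-37.3,0],"delta_rot":[0,0,0],"gripper":100},{"translation":[-11.6,-37.3,0],"delta_rot":[0,0,0],"gripper":100},{"translation":[-11.6,-37.3,0],"delta_rot":[0,0,0],"gripper":100},{"translation":[-11.6,-37.3,0],"delta_rot":[0,0,0],"gripper":100}]'
cat >> h.py <<'E'
def go(x,y,z,yd=None):
    "remaining shift in tool axes (mm) to world TCP (mm); yd: desired tool-y angle deg"
    s=sense();M=R.from_euler("xyz",s["tcp_rot"]).as_matrix();p=np.array(s["position"])*1000
    a=np.degrees(np.arctan2(M[1,1],M[0,1]))
    print("t",round(s["time"],2),"p",p.round(1),"tooly",a.round(2),"tilt",np.round(M[2],3),"shift",(M.T@(np.array([x,y,z])-p)).round(1),"rz",None if yd is None else round(a-yd,2),"F",np.round(s["contact_force"],1),"w",round(s["width"],4),"g",round(s["grasp_force"],1),"q",np.round(s["joint_pos"],2))
E
python3 -c "
from h import *
go(518.8,-168.7,95,75)"
```

```text
time: 2.45
position: [0.5011, 0.299, 0.2034]
tcp_rot: [3.141, 0.0, 2.88]
contact_force: [-0.2, 0.4, 0.5]
width: 0.0851
grasp_force: 0.0
time: 3.65
position: [0.5188, -0.1696, 0.2035]
tcp_rot: [3.141, 0.001, 2.88]
contact_force: [0.2, -0.2, 0.8]
width: 0.0853
grasp_force: 0.0
t 3.65 p [ 518.8 -169.6  203.5] tooly 75.03 tilt [-0.001  0.    -1.   ] shift [  0.3   0.9 108.5] rz 0.03 F [ 0.2 -0.2  0.8] w 0.0853 g 0.0 q [-0.18  0.22  0.53  1.61 -0.12  1.34  1.67]
```

```bash
python3 -m handwheel '[{"translation":[0,0.5,20],"delta_rot":[0,0,0],"gripper":100},{"translation":[0,0,25],"delta_rot":[0,0,0],"gripper":100},{"translation":[0,0,25],"delta_rot":[0,0,0],"gripper":100},{"translation":[0,0,20],"delta_rot":[0,0,0],"gripper":100},{"translation":[0,0,10],"delta_rot":[0,0,0],"gripper":60},{"translation":[0,0,8.5],"delta_rot":[0,0,0],"gripper":40},{"translation":[0,0,0],"delta_rot":[0,0,0],"gripper":30},{"translation":[0,0,0],"delta_rot":[0,0,0],"gripper":20},{"translation":[0,0,0],"delta_rot":[0,0,0],"gripper":0},{"translation":[0,0,0],"delta_rot":[0,0,0],"gripper":0},{"translation":[0,0,0],"delta_rot":[0,0,0],"gripper":0},{"translation":[0,0,0],"delta_rot":[0,0,0],"gripper":0}]' 35; python3 -c "
from h import *
go(518.8,-168.7,95,75)"
```

```text
time: 4.85
position: [0.5191, -0.1677, 0.095]
tcp_rot: [3.142, 0.0, 2.88]
contact_force: [0.8, -0.6, -0.4]
width: 0.0002
grasp_force: 0.0
t 4.85 p [ 519.1 -167.7   95. ] tooly 75.01 tilt [-0.  0. -1.] shift [ 0.  -1.1 -0. ] rz 0.01 F [ 0.8 -0.6 -0.4] w 0.0002 g 0.0 q [-0.16  0.31  0.51  1.76 -0.17  1.11  1.71]
```

The gripper closed to nothing, so I'll look.

```bash
python3 - <<'E'
from h import *
im,d=grab_frame("side");np.save("side1.npy",d)
cv2.imwrite("pics/s1.png",cv2.resize(im[120:320,320:560,::-1],None,fx=3,fy=3,interpolation=cv2.INTER_CUBIC))
E
```

```text
(no output)
```

View pics/s1.png

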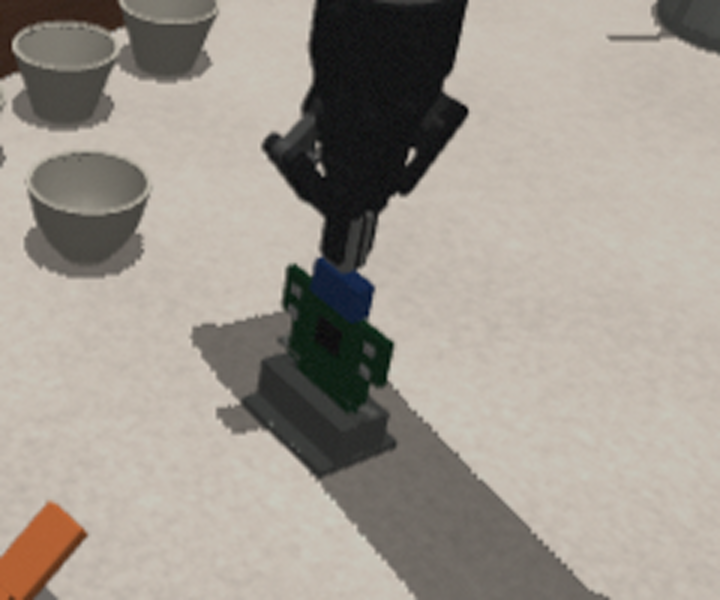

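```bash
python3 - <<'E'
from h import *
d=np.load("side1.npy");P=cloud("side",d)
for v in range(180,226,4): print(v,[ (P[v,u]*1000).round().astype(int).tolist() for u in (430,435,440)])
im,d=grab_frame("top");P=cloud("top",d);cv2.imwrite("pics/t1.png",cv2.resize(im[230:390,360:520,::-1],None,fx=3.5,fy=3.5))
h=cv2.cvtColor(im,cv2.COLOR_RGB2HSV)
bl=(h[...,0]>105)&(h[...,0]<130)&(h[...,1]>120)&(P[...,1]<-.1)&(abs(P[...,0]-.52)<.08);print(bl.sum(),(P[bl].mean(0)*1000).round() if bl.any() else 0)
s=sense();print(s["width"],s["position"])
E
```

```text
180 [[533, -159, 179], [518, -150, 189], [508, -148, 194]]
184 [[517, -136, 187], [518, -152, 180], [513, -159, 180]]
188 [[516, -136, 180], [517, -152, 173], [512, -160, 172]]
192 [[516, -138, 172], [516, -153, 165], [510, -159, 165]]
196 [[526, -155, 152], [516, -155, 157], [510, -161, 157]]
200 [[524, -155, 145], [515, -156, 149], [512, -166, 146]]
204 [[521, -151, 140], [515, -158, 139], [511, -167, 137]]
208 [[525, -161, 125], [513, -157, 133], [512, -171, 127]]
212 [[525, -163, 116], [516, -165, 119], [510, -170, 120]]
216 [[523, -162, 109], [512, -159, 116], [502, -160, 120]]
220 [[522, -163, 100], [510, -159, 108], [502, -161, 112]]
224 [[522, -166, 90], [508, -159, 101], [502, -165, 101]]
0 0
0.00015886670397031685 [ 0.51901128 -0.16767914  0.09480491]
```

View pics/t1.png

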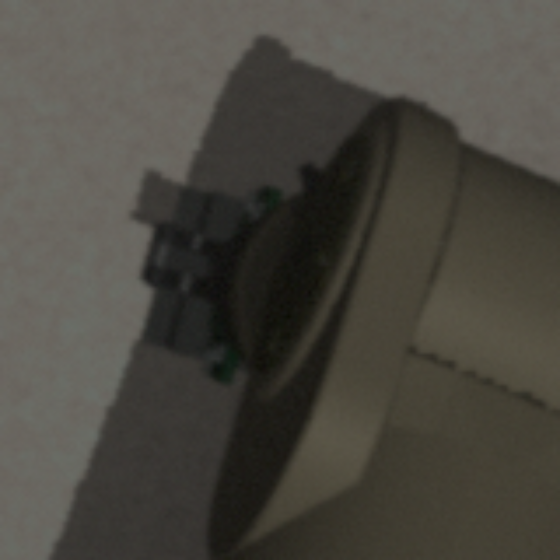

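The closed fingertips seem to end just above the grip, at about z = 120 mm, although the TCP reads 95. I'll raise the arm and measure the tip height.

```bash
python3 -m handwheel '[{"translation":[0,0,-20],"delta_rot":[0,0,0],"gripper":0},{"translation":[0,0,-20],"delta_rot":[0,0,0],"gripper":0},{"translation":[0,0,0],"delta_rot":[0,0,0],"gripper":0},{"translation":[0,0,0],"delta_rot":[0,0,0],"gripper":0}]'
python3 - <<'E'
from h import *
im,d=grab_frame("side");P=cloud("side",d)*1000
h=cv2.cvtColor(im,cv2.COLOR_RGB2HSV)
print(sense()["position"])
m=(abs(P[...,0]-519)<40)&(abs(P[...,1]+168)<40)&(P[...,2]>60)
bl=m&(h[...,0]>105)&(h[...,0]<130)&(h[...,1]>120)
print("blue",np.percentile(P[bl],[2,50,98],axis=0).round(1).tolist())
f=m&~bl&(P[...,2]>110)
for lo in range(100,180,5):
    k=m&~bl&(P[...,2]>lo)&(P[...,2]<=lo+5);print(lo,k.sum(),np.median(P[k],axis=0).round() if k.any() else 0)
cv2.imwrite("pics/s2.png",cv2.resize(im[100:300,340:540,::-1],None,fx=3,fy=3,interpolation=cv2.INTER_CUBIC))
E
```

```text
time: 5.35
position: [0.5192, -0.1676, 0.1348]
tcp_rot: [3.141, 0.001, 2.88]
contact_force: [-0.1, 0.4, 0.0]
width: 0.0
grasp_force: 0.0
[ 0.51872861 -0.16748229  0.13420097]
blue [[500.4, -174.4, 98.5], [516.6, -163.3, 112.8], [537.4, -157.3, 120.1]]
100 1 [ 500. -169.  105.]
105 3 [ 500. -168.  108.]
110 3 [ 538. -168.  113.]
115 13 [ 529. -172.  119.]
120 0 0
125 0 0
130 0 0
135 0 0
140 0 0
145 0 0
150 0 0
155 0 0
160 3 [ 522. -161.  165.]
165 21 [ 515. -161.  167.]
170 38 [ 512. -159.  173.]
175 45 [ 517. -157.  177.]
```

View pics/s2.png

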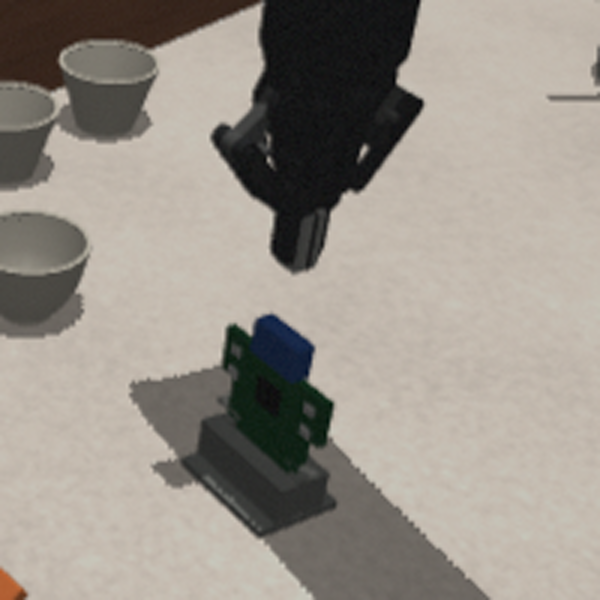

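The tips are at about z = 163 mm while the TCP reads 134. The real tip is therefore about 29 mm above the reported TCP, where the spec says 8 mm below it, so I need to go 37 mm deeper than the readings suggest. Opening and retrying.

```bash
python3 -m handwheel '[{"translation":[0,0,0],"delta_rot":[0,0,0],"gripper":80},{"translation":[0,0,0],"delta_rot":[0,0,0],"gripper":80},{"translation":[0,0,0],"delta_rot":[0,0,0],"gripper":80},{"translation":[0,0,0],"delta_rot":[0,0,0],"gripper":80},{"translation":[0,0,0],"delta_rot":[0,0,0],"gripper":80},{"translation":[0,0,20],"delta_rot":[0,0,0],"gripper":80},{"translation":[0,0,20],"delta_rot":[0,0,0],"gripper":80},{"translation":[0,0,20],"delta_rot":[0,0,0],"gripper":80},{"translation":[0,0,10],"delta_rot":[0,0,0],"gripper":80},{"translation":[0,0,6],"delta_rot":[0,0,0],"gripper":60},{"translation":[0,0,0],"delta_rot":[0,0,0],"gripper":40},{"translation":[0,0,0],"delta_rot":[0,0,0],"gripper":40}]' 35
python3 -m handwheel '[{"translation":[0,0,0],"delta_rot":[0,0,0],"gripper":30},{"translation":[0,0,0],"delta_rot":[0,0,0],"gripper":20},{"translation":[0,0,0],"delta_rot":[0,0,0],"gripper":10},{"translation":[0,0,0],"delta_rot":[0,0,0],"gripper":5},{"translation":[0,0,0],"delta_rot":[0,0,0],"gripper":0},{"translation":[0,0,0],"delta_rot":[0,0,0],"gripper":0},{"translation":[0,0,0],"delta_rot":[0,0,0],"gripper":0}]' 35; python3 -c "
from h import *
go(519,-168,58,75)"
```

```text
time: 6.6
position: [0.5195, -0.1679, 0.0594]
tcp_rot: [-3.142, 0.001, 2.88]
contact_force: [1.2, -0.1, 0.1]
width: 0.0341
grasp_force: 0.0
time: 7.3
position: [0.5196, -0.1679, 0.0594]
tcp_rot: [3.142, 0.001, 2.88]
contact_force: [-0.3, -0.0, 5.4]
width: 0.0136
grasp_force: 35.2
t 7.3 p [ 519.6 -167.9   59.4] tooly 75.01 tilt [-0.001  0.    -1.   ] shift [ 0.5 -0.3  1.4] rz 0.01 F [-0.3 -0.   5.4] w 0.0136 g 35.2 q [-0.15  0.36  0.5   1.79 -0.19  1.04  1.73]
```

```bash
python3 -m handwheel '[{"translation":[0,0,-5],"delta_rot":[0,0,0],"gripper":0},{"translation":[0,0,-10],"delta_rot":[0,0,0],"gripper":0},{"translation":[0,0,-15],"delta_rot":[0,0,0],"gripper":0},{"translation":[0,0,-20],"delta_rot":[0,0,0],"gripper":0},{"translation":[0,0,-30],"delta_rot":[0,0,0],"gripper":0},{"translation":[0,0,-30],"delta_rot":[0,0,0],"gripper":0}]'; python3 -c "
from h import *
go(517,197.5,170,-7.4)"
```

```text
time: 7.9
position: [0.5183, -0.1675, 0.1698]
tcp_rot: [-3.141, -0.001, 2.88]
contact_force: [0.2, 0.0, -2.3]
width: 0.0134
grasp_force: 34.2
t 7.9 p [ 518.3 -167.5  169.8] tooly 75.0 tilt [ 0.001 -0.    -1.   ] shift [ 9.570e+01  3.523e+02 -1.000e-01] rz 82.4 F [ 0.2  0.  -2.3] w 0.0134 g 34.2 q [-0.18  0.25  0.52  1.66 -0.13  1.27  1.67]
```

```bash
python3 -m handwheel '[{"translation":[9.6,35.2,0],"delta_rot":[0,0,0],"gripper":0},{"translation":[9.6,35.2,0],"delta_rot":[0,0,0],"gripper":0},{"translation":[9.6,35.2,0],"delta_rot":[0,0,0],"gripper":0},{"translation":[9.6,35.2,0],"delta_rot":[0,0,0],"gripper":0},{"translation":[9.6,35.2,0],"delta_rot":[0,0,0],"gripper":0},{"translation":[9.6,35.2,0],"delta_rot":[0,0,0],"gripper":0},{"translation":[9.6,35.2,0],"delta_rot":[0,0,0],"gripper":0},{"translation":[9.6,35.2,0],"delta_rot":[0,0,0],"gripper":0},{"translation":[9.6,35.2,0],"delta_rot":[0,0,0],"gripper":0},{"translation":[9.6,35.2,0],"delta_rot":[0,0,0],"gripper":0}]'
python3 -m handwheel '[{"translation":[0,0,0],"delta_rot":[0,0,8.2],"gripper":0},{"translation":[0,0,0],"delta_rot":[0,0,8.2],"gripper":0},{"translation":[0,0,0],"delta_rot":[0,0,8.2],"gripper":0},{"translation":[0,0,0],"delta_rot":[0,0,8.2],"gripper":0},{"translation":[0,0,0],"delta_rot":[0,0,8.2],"gripper":0},{"translation":[0,0,0],"delta_rot":[0,0,8.2],"gripper":0},{"translation":[0,0,0],"delta_rot":[0,0,8.2],"gripper":0},{"translation":[0,0,0],"delta_rot":[0,0,8.2],"gripper":0},{"translation":[0,0,0],"delta_rot":[0,0,8.2],"gripper":0},{"translation":[0,0,0],"delta_rot":[0,0,8.2],"gripper":0},{"translation":[0,0,0],"delta_rot":[0,0,0],"gripper":0}]'
cat > m.py <<'E'
from h import *
import sys
go(517,197.5,170,-7.4)
C=np.array([517.6,203.]);ey=np.array([.129,.9916]);ex=np.array([.9916,-.129])
for cam,c in (("side",(518.7,203.7)),("top",(516.5,202.2))):
    im,d=grab_frame(cam);P=cloud(cam,d)*1000;h=cv2.cvtColor(im,cv2.COLOR_RGB2HSV)
    cv2.imwrite(f"pics/{sys.argv[1]}_{cam}.png",im[...,::-1])
    q=np.stack([(P[...,:2]-np.array(c))@ex,(P[...,:2]-np.array(c))@ey,P[...,2]],-1)
    m=(d>0)&(abs(q[...,0])<60)&(abs(q[...,1])<80)&(q[...,2]>60)
    gr=m&(h[...,0]>40)&(h[...,0]<90)&(h[...,1]>90);bl=m&(h[...,0]>105)&(h[...,0]<130)&(h[...,1]>120)
    for n,k in (("green",gr),("blue",bl)):
        if k.sum()>10:
            Q=q[k];print(cam,n,k.sum(),"pct2/50/98",np.percentile(Q,[2,50,98],axis=0).round(1).tolist())
            if n=="green":
                lo=Q[Q[:,2]<np.percentile(Q[:,2],25)];print("  low part y",lo[:,1].min().round(1),lo[:,1].max().round(1),"zmin",lo[:,2].min().round(1))
                A=np.c_[Q[:,1],Q[:,2],np.ones(len(Q))];print("  plane x=ay+bz+c",np.linalg.lstsq(A,Q[:,0],rcond=None)[0].round(3))
E
python3 m.py a
```

```text
time: 8.9
position: [0.5168, 0.1985, 0.1691]
tcp_rot: [-3.141, -0.0, 2.88]
contact_force: [0.8, -0.5, -2.1]
width: 0.0133
grasp_force: 34.2
time: 10.0
position: [0.517, 0.1971, 0.1689]
tcp_rot: [-3.141, 0.0, 1.447]
contact_force: [-0.0, -0.4, -2.5]
width: 0.0135
grasp_force: 34.5
t 10.0 p [517.  197.1 168.9] tooly -7.12 tilt [-0. -0. -1.] shift [ 0.4 -0.  -1.1] rz 0.28 F [-0.  -0.4 -2.5] w 0.0135 g 34.5 q [-0.81  0.26  0.47  1.64 -0.12  1.27 -0.44]
side green 1902 pct2/50/98 [[-3.6, -48.0, 129.0], [-2.0, 0.8, 170.5], [1.9, 38.6, 205.8]]
  low part y -36.9 26.8 zmin 119.6
  plane x=ay+bz+c [-4.000e-03  1.600e-02 -4.596e+00]
side blue 240 pct2/50/98 [[-7.1, -23.4, 206.8], [-4.7, 9.5, 222.4], [7.0, 14.7, 229.4]]
top green 569 pct2/50/98 [[-38.1, -65.8, 84.7], [17.2, -46.3, 536.8], [54.0, -8.6, 586.4]]
  low part y -51.3 13.2 zmin 63.7
  plane x=ay+bz+c [ 0.963  0.109 12.22 ]
top blue 103 pct2/50/98 [[-5.7, -53.2, 155.7], [6.8, -24.4, 229.0], [56.7, -7.5, 554.8]]
```

```bash
python3 - <<'E'
from h import *
C=np.array([518.7,203.7]);ey=np.array([.129,.9916]);ex=np.array([.9916,-.129])
im,d=grab_frame("side");P=cloud("side",d)*1000;h=cv2.cvtColor(im,cv2.COLOR_RGB2HSV)
q=np.stack([(P[...,:2]-C)@ex,(P[...,:2]-C)@ey,P[...,2]],-1)
m=(d>0)&(abs(q[...,0])<20)&(abs(q[...,1])<80)&(q[...,2]>60)
gr=m&(h[...,0]>40)&(h[...,0]<90)&(h[...,1]>90)
for z in range(115,210,6):
    k=gr&(abs(q[...,2]-z)<3)
    if k.any(): print(z,k.sum(),q[k][:,1].min().round(1),q[k][:,1].max().round(1),np.median(q[k][:,0]).round(1))
g=(d>0)&(h[...,2]<60)&(q[...,2]>50)&(q[...,2]<100)&(abs(q[...,1])<45)&(abs(q[...,0])<25)
print("guides")
for z in range(52,92,4):
    k=g&(abs(q[...,2]-z)<2)
    if k.any():
        Q=q[k];print(z,[ (s[:,1].min().round(1),s[:,1].max().round(1),np.percentile(s[:,0],[2,50,98]).round(1).tolist()) for s in (Q[Q[:,1]<-5],Q[Q[:,1]>-5]) if len(s)])
im0=cv2.imread("pics/a_side.png")[170:420,150:400];cv2.imwrite("pics/v7.png",cv2.resize(im0,None,fx=2.4,fy=2.4,interpolation=cv2.INTER_CUBIC))
E
```

```text
121 5 17.4 18.7 -2.2
127 59 -29.3 18.5 -2.1
133 105 -28.1 18.6 -2.2
139 103 -28.6 18.8 -2.3
145 118 -28.0 18.5 -2.2
151 130 -39.3 24.6 -2.0
157 154 -38.0 28.6 -2.1
163 177 -38.4 28.5 -2.0
169 163 -38.8 28.6 -2.1
175 107 -49.4 37.3 -2.0
181 141 -51.2 41.0 -1.9
187 178 -50.5 40.9 -1.9
193 135 -50.1 40.6 -1.9
199 145 -51.1 40.6 -1.8
205 207 -52.1 40.8 -1.0
guides
52 [(np.float64(-34.0), np.float64(-22.5), [-8.9, -7.7, 7.7]), (np.float64(11.3), np.float64(23.5), [-9.8, -7.9, 6.2])]
56 [(np.float64(-35.0), np.float64(-22.4), [-9.4, -8.0, 7.2]), (np.float64(11.2), np.float64(23.2), [-9.2, -7.7, 5.9])]
60 [(np.float64(-34.4), np.float64(-22.5), [-9.4, -7.6, 7.7]), (np.float64(13.5), np.float64(23.6), [-9.6, -8.4, 6.8])]
64 [(np.float64(-33.3), np.float64(-22.2), [-9.1, 0.3, 8.5]), (np.float64(11.8), np.float64(23.7), [-9.9, -7.4, 6.3])]
68 [(np.float64(-34.2), np.float64(-22.4), [-9.2, 3.6, 8.6]), (np.float64(11.3), np.float64(23.6), [-9.4, -6.2, 6.5])]
72 [(np.float64(-34.5), np.float64(-22.1), [-9.7, -7.3, 8.4]), (np.float64(11.4), np.float64(23.2), [-9.1, -0.5, 6.2])]
76 [(np.float64(-35.0), np.float64(-22.5), [-9.2, 5.2, 7.9]), (np.float64(11.4), np.float64(23.7), [-9.3, 4.7, 8.1])]
80 [(np.float64(-34.7), np.float64(-22.6), [-8.5, 8.4, 10.9]), (np.float64(11.1), np.float64(23.0), [-8.9, 8.5, 10.9])]
84 [(np.float64(-34.2), np.float64(-22.6), [-13.0, 10.0, 14.0]), (np.float64(11.6), np.float64(23.5), [-13.4, 9.7, 14.3])]
88 [(np.float64(-29.2), np.float64(-24.9), [-11.9, -0.2, 11.6]), (np.float64(12.9), np.float64(17.8), [10.4, 10.7, 11.1])]
```

View pics/v7.png

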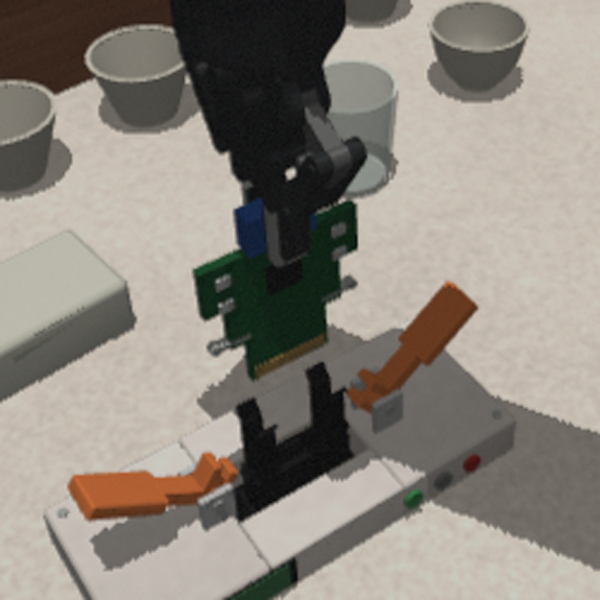

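The board's tongue is centred at y −5.0 and the guides at −5.6 in the meter frame, with x matching within 0.4 mm. In the crop the board is upright at (285,290), directly above the guides at (285,420). Correcting by about 0.5 mm and lowering.

```bash
python3 -m handwheel '[{"translation":[-0.5,-0.3,10],"delta_rot":[0,0,0.2],"gripper":0},{"translation":[0,0,15],"delta_rot":[0,0,0],"gripper":0},{"translation":[0,0,10],"delta_rot":[0,0,0],"gripper":0},{"translation":[0,0,5],"delta_rot":[0,0,0],"gripper":0},{"translation":[0,0,5],"delta_rot":[0,0,0],"gripper":0}]'
python3 -m handwheel '[{"translation":[0,0,5],"delta_rot":[0,0,0],"gripper":0},{"translation":[0,0,5],"delta_rot":[0,0,0],"gripper":0},{"translation":[0,0,5],"delta_rot":[0,0,0],"gripper":0},{"translation":[0,0,5],"delta_rot":[0,0,0],"gripper":0},{"translation":[0,0,0],"delta_rot":[0,0,0],"gripper":0}]'
```

```text
time: 10.65
position: [0.5168, 0.1966, 0.1232]
tcp_rot: [-3.141, 0.0, 1.446]
contact_force: [0.3, 0.4, -2.4]
width: 0.0137
grasp_force: 34.5
time: 11.15
position: [0.5164, 0.1966, 0.1029]
tcp_rot: [-3.141, 0.001, 1.445]
contact_force: [-0.2, 0.5, -2.4]
width: 0.0135
grasp_force: 34.5
```

Edge is at about 49 mm and free of contact. Going slower now.

```bash
python3 -m handwheel '[{"translation":[0,0,3],"delta_rot":[0,0,0],"gripper":0},{"translation":[0,0,3],"delta_rot":[0,0,0],"gripper":0},{"translation":[0,0,3],"delta_rot":[0,0,0],"gripper":0},{"translation":[0,0,2],"delta_rot":[0,0,0],"gripper":0},{"translation":[0,0,0],"delta_rot":[0,0,0],"gripper":0}]'
python3 -m handwheel '[{"translation":[0,0,2],"delta_rot":[0,0,0],"gripper":0},{"translation":[0,0,2],"delta_rot":[0,0,0],"gripper":0},{"translation":[0,0,2],"delta_rot":[0,0,0],"gripper":0},{"translation":[0,0,0],"delta_rot":[0,0,0],"gripper":0}]'
```

```text
time: 11.65
position: [0.5167, 0.1967, 0.0923]
tcp_rot: [-3.141, 0.0, 1.445]
contact_force: [0.3, 1.1, -2.6]
width: 0.0134
grasp_force: 34.5
time: 12.05
position: [0.5167, 0.1966, 0.0863]
tcp_rot: [-3.141, 0.0, 1.445]
contact_force: [-0.1, -0.0, -2.4]
width: 0.0133
grasp_force: 34.5
```

```bash
for i in 1; do python3 -m handwheel '[{"translation":[0,0,2],"delta_rot":[0,0,0],"gripper":0},{"translation":[0,0,1],"delta_rot":[0,0,0],"gripper":0},{"translation":[0,0,0],"delta_rot":[0,0,0],"gripper":0}]'; done
python3 -m handwheel '[{"translation":[0,0,1],"delta_rot":[0,0,0],"gripper":0},{"translation":[0,0,0],"delta_rot":[0,0,0],"gripper":0}]'
python3 -m handwheel '[{"translation":[0,0,1],"delta_rot":[0,0,0],"gripper":0},{"translation":[0,0,0],"delta_rot":[0,0,0],"gripper":0}]'
```

```text
time: 12.35
position: [0.5168, 0.1967, 0.0835]
tcp_rot: [-3.141, 0.0, 1.445]
contact_force: [0.1, 0.2, -2.8]
width: 0.0131
grasp_force: 34.5
time: 12.55
position: [0.5169, 0.1967, 0.0826]
tcp_rot: [-3.141, 0.0, 1.445]
contact_force: [-0.3, -0.6, -2.5]
width: 0.0139
grasp_force: 34.5
time: 12.75
position: [0.5168, 0.1967, 0.0816]
tcp_rot: [-3.141, 0.0, 1.445]
contact_force: [0.5, -0.2, -2.3]
width: 0.0132
grasp_force: 34.5
```

Edge at about 28 mm.

```bash
python3 -m handwheel '[{"translation":[0,0,1],"delta_rot":[0,0,0],"gripper":0},{"translation":[0,0,0],"delta_rot":[0,0,0],"gripper":0}]'
python3 -m handwheel '[{"translation":[0,0,1],"delta_rot":[0,0,0],"gripper":0},{"translation":[0,0,0],"delta_rot":[0,0,0],"gripper":0}]'
```

```text
time: 12.95
position: [0.5168, 0.1967, 0.0805]
tcp_rot: [-3.141, 0.0, 1.445]
contact_force: [-0.6, 0.0, -1.8]
width: 0.0134
grasp_force: 34.5
time: 13.15
position: [0.5168, 0.1967, 0.0795]
tcp_rot: [-3.141, 0.0, 1.445]
contact_force: [-0.3, 0.3, -2.3]
width: 0.0135
grasp_force: 34.5
```

```bash
python3 -m handwheel '[{"translation":[0,0,0.7],"delta_rot":[0,0,0],"gripper":0},{"translation":[0,0,0],"delta_rot":[0,0,0],"gripper":0}]'
```

```text
time: 13.35
position: [0.5168, 0.1967, 0.0789]
tcp_rot: [-3.141, 0.0, 1.445]
contact_force: [-0.6, -0.7, -2.6]
width: 0.0137
grasp_force: 34.5
```

```bash
python3 -m handwheel '[{"translation":[0,0,0.7],"delta_rot":[0,0,0],"gripper":0},{"translation":[0,0,0],"delta_rot":[0,0,0],"gripper":0}]';python3 -m handwheel '[{"translation":[0,0,0.6],"delta_rot":[0,0,0],"gripper":0},{"translation":[0,0,0],"delta_rot":[0,0,0],"gripper":0}]'
```

```text
time: 13.55
position: [0.517, 0.1968, 0.0785]
tcp_rot: [3.141, -0.0, 1.445]
contact_force: [0.2, -0.3, -0.9]
width: 0.0137
grasp_force: 34.8
time: 13.75
position: [0.5172, 0.1968, 0.0782]
tcp_rot: [3.141, -0.001, 1.445]
contact_force: [-0.3, -0.7, 4.1]
width: 0.0134
grasp_force: 35.5
```

```bash
python3 -m handwheel '[{"translation":[0,0,0.6],"delta_rot":[0,0,0],"gripper":0},{"translation":[0,0,0],"delta_rot":[0,0,0],"gripper":0}]'
```

```text
time: 13.95
position: [0.5174, 0.1969, 0.0781]
tcp_rot: [3.141, -0.001, 1.445]
contact_force: [-1.8, -1.6, 7.8]
width: 0.0134
grasp_force: 36.3
```

Contact on the claws at an edge height of about 25 mm. I'll ease back and release.

```bash
python3 -m handwheel '[{"translation":[0,0,-0.9],"delta_rot":[0,0,0],"gripper":0},{"translation":[0,0,0],"delta_rot":[0,0,0],"gripper":0},{"translation":[0,0,0],"delta_rot":[0,0,0],"gripper":20},{"translation":[0,0,0],"delta_rot":[0,0,0],"gripper":30},{"translation":[0,0,0],"delta_rot":[0,0,0],"gripper":40},{"translation":[0,0,0],"delta_rot":[0,0,0],"gripper":60},{"translation":[0,0,0],"delta_rot":[0,0,0],"gripper":60},{"translation":[0,0,0],"delta_rot":[0,0,0],"gripper":60}]'
python3 -m handwheel '[{"translation":[0,0,-15],"delta_rot":[0,0,0],"gripper":60},{"translation":[0,0,-25],"delta_rot":[0,0,0],"gripper":60},{"translation":[0,0,-35],"delta_rot":[0,0,0],"gripper":60},{"translation":[0,0,-35],"delta_rot":[0,0,0],"gripper":30},{"translation":[0,0,-20],"delta_rot":[0,0,0],"gripper":0},{"translation":[0,0,0],"delta_rot":[0,0,0],"gripper":0},{"translation":[0,0,0],"delta_rot":[0,0,0],"gripper":0}]'
python3 - <<'E'
from h import *
C=np.array([518.7,203.7]);ey=np.array([.129,.9916]);ex=np.array([.9916,-.129])
im,d=grab_frame("side");P=cloud("side",d)*1000;h=cv2.cvtColor(im,cv2.COLOR_RGB2HSV)
q=np.stack([(P[...,:2]-C)@ex,(P[...,:2]-C)@ey,P[...,2]],-1)
m=(d>0)&(abs(q[...,0])<20)&(abs(q[...,1])<80)&(q[...,2]>60)
gr=m&(h[...,0]>40)&(h[...,0]<90)&(h[...,1]>90);bl=m&(h[...,0]>105)&(h[...,0]<130)&(h[...,1]>120)
for k in (gr,bl): print(k.sum(),np.percentile(q[k],[1,50,99],axis=0).round(1).tolist())
Q=q[gr];print(np.linalg.lstsq(np.c_[Q[:,1],Q[:,2],np.ones(len(Q))],Q[:,0],rcond=None)[0].round(3))
Q=q[bl];t=Q[Q[:,2]>np.percentile(Q[:,2],70)];print("blue top slope",np.polyfit(t[:,1],t[:,2],1))
go(0,0,0)
cv2.imwrite("pics/v8.png",cv2.resize(im[200:440,130:400,::-1],None,fx=2.4,fy=2.4,interpolation=cv2.INTER_CUBIC))
E
```

```text
time: 14.75
position: [0.5168, 0.1967, 0.0779]
tcp_rot: [-3.141, 0.0, 1.445]
contact_force: [-0.0, 0.8, 0.3]
width: 0.0514
grasp_force: 0.0
time: 15.45
position: [0.5169, 0.1968, 0.208]
tcp_rot: [3.141, -0.0, 1.445]
contact_force: [0.3, -0.1, -0.3]
width: -0.0002
grasp_force: 0.0
1113 [[-3.2, -50.4, 61.2], [-1.4, -0.9, 95.2], [3.2, 39.7, 116.3]]
551 [[-6.4, -24.5, 116.2], [-4.3, -3.9, 133.7], [7.3, 14.2, 139.5]]
[-0.006  0.032 -4.263]
blue top slope [-1.48336135e-03  1.38285565e+02]
t 15.5 p [516.5 196.6 207.1] tooly -7.18 tilt [-0.001 -0.001 -1.   ] shift [-259.5 -487.6  207.8] rz None F [-0.5  0.8 -0.3] w 0.0001 g 0.0 q [-0.81  0.24  0.47  1.58 -0.11  1.35 -0.45]
```

View pics/v8.png

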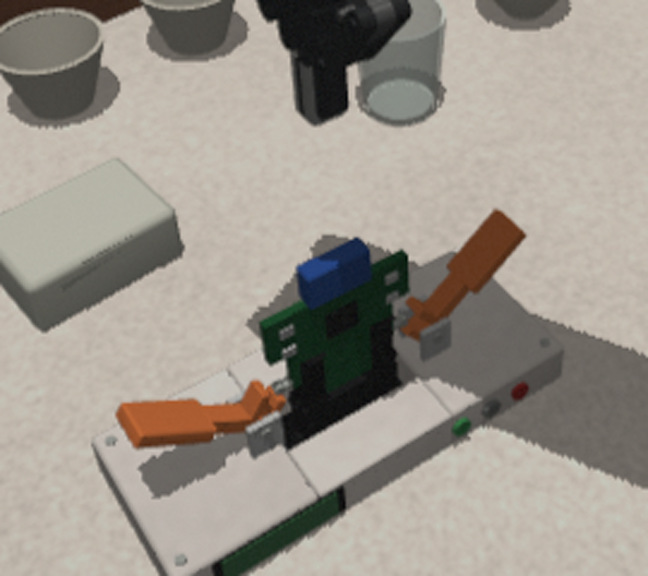

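The board stands upright on the claws, let go: grip top at (335,270) in the crop, about 42 mm above the bay point. Now to the left lever with closed fingers.

```bash
cat > lev.py <<'E'
from h import *
s=sense();p=s["position"]*1000;c=np.array([516.9,196.7]);e=np.array([.1265,.992]);y=(p[:2]-c)@e;x=(p[:2]-c)@[.992,-.1265]
f=s["contact_force"];print("t",round(s["time"],2),"x %.1f y %.1f z %.1f"%(x,y,p[2]),"F_y %.1f F_x %.1f F_z %.1f"%(f[:2]@e,f[:2]@[.992,-.1265],f[2]),s["tcp_rot"].round(3))
yc=abs(y)-11
from scipy.optimize import brentq
g=lambda t:58+82*np.sin(t)+5*np.cos(t)-yc
if g(0)*g(1.2)<0:
    t=brentq(g,0,1.2);print("theta if touching %.3f, z wanted %.1f"%(t,46+82*np.cos(t)-5*np.sin(t)-44))
E
python3 -m handwheel '[{"translation":[35,0,0],"delta_rot":[0,0,0],"gripper":0},{"translation":[43,0,10],"delta_rot":[0,0,0],"gripper":0},{"translation":[43,0,15],"delta_rot":[0,0,0],"gripper":0},{"translation":[34,0,25],"delta_rot":[0,0,0],"gripper":0},{"translation":[10,0,40],"delta_rot":[0,0,0],"gripper":0},{"translation":[0,0,40],"delta_rot":[0,0,0],"gripper":0},{"translation":[0,0,30],"delta_rot":[0,0,0],"gripper":0},{"translation":[0,0,3],"delta_rot":[0,0,0],"gripper":0},{"translation":[-12,0,0],"delta_rot":[0,0,0],"gripper":0},{"translation":[-6,0,0],"delta_rot":[0,0,0],"gripper":0},{"translation":[0,0,0],"delta_rot":[0,0,0],"gripper":0}]'; python3 lev.py
```

```text
time: 16.6
position: [0.537, 0.341, 0.0474]
tcp_rot: [3.139, -0.002, 1.443]
contact_force: [1.0, -0.3, 0.1]
width: 0.0002
grasp_force: 0.0
t 16.6 x 1.7 y 145.7 z 47.4 F_y -0.2 F_x 1.0 F_z 0.1 [ 3.139e+00 -2.000e-03  1.443e+00]
theta if touching 1.143, z wanted 31.4
```

```bash
python3 -m handwheel '[{"translation":[-2,0,0],"delta_rot":[0,0,0],"gripper":0},{"translation":[-2,0,0],"delta_rot":[0,0,0],"gripper":0},{"translation":[0,0,0],"delta_rot":[0,0,0],"gripper":0}]'; python3 lev.py
python3 -m handwheel '[{"translation":[-1.5,0,0],"delta_rot":[0,0,0],"gripper":0},{"translation":[0,0,0],"delta_rot":[0,0,0],"gripper":0}]'; python3 lev.py
```

```text
time: 16.9
position: [0.535, 0.3386, 0.0455]
tcp_rot: [3.141, -0.001, 1.445]
contact_force: [0.7, 0.1, -0.3]
width: 0.0004
grasp_force: 0.0
t 16.9 x -0.0 y 143.1 z 45.5 F_y 0.2 F_x 0.7 F_z -0.3 [ 3.141e+00 -1.000e-03  1.445e+00]
theta if touching 1.063, z wanted 37.5
time: 17.1
position: [0.5345, 0.337, 0.0449]
tcp_rot: [-3.141, 0.0, 1.445]
contact_force: [-0.2, 0.5, 0.2]
width: 0.0
grasp_force: 0.0
t 17.1 x -0.3 y 141.4 z 44.9 F_y 0.5 F_x -0.3 F_z 0.2 [-3.141  0.     1.445]
theta if touching 1.019, z wanted 40.8
```

```bash
python3 -m handwheel '[{"translation":[-1.5,0,-0.5],"delta_rot":[0,0,0],"gripper":0},{"translation":[-1.5,0,-0.5],"delta_rot":[0,0,0],"gripper":0}]'; python3 lev.py
python3 -m handwheel '[{"translation":[-1.5,0,-1.5],"delta_rot":[0,0,0],"gripper":0},{"translation":[0,0,0],"delta_rot":[0,0,0],"gripper":0}]'; python3 lev.py
```

```text
time: 17.3
position: [0.5341, 0.3353, 0.0461]
tcp_rot: [3.141, -0.001, 1.446]
contact_force: [0.7, 3.9, -0.3]
width: -0.0002
grasp_force: 2.3
t 17.3 x -0.4 y 139.6 z 46.1 F_y 3.9 F_x 0.2 F_z -0.3 [ 3.141e+00 -1.000e-03  1.446e+00]
theta if touching 0.974, z wanted 44.0
time: 17.5
position: [0.5341, 0.3339, 0.0482]
tcp_rot: [3.141, -0.002, 1.446]
contact_force: [-0.5, 4.5, 1.4]
width: -0.0002
grasp_force: 2.5
t 17.5 x -0.3 y 138.2 z 48.2 F_y 4.4 F_x -1.0 F_z 1.4 [ 3.141e+00 -2.000e-03  1.446e+00]
theta if touching 0.942, z wanted 46.2
```

Contact found where predicted, at about 4.5 N. Pushing along the arc.

```bash
python3 -m handwheel '[{"translation":[-1.6,0,-2],"delta_rot":[0,0,0],"gripper":0},{"translation":[-1.6,0,-2],"delta_rot":[0,0,0],"gripper":0},{"translation":[-1.6,0,-2],"delta_rot":[0,0,0],"gripper":0}]'; python3 lev.py
python3 -m handwheel '[{"translation":[-1.6,0,-2],"delta_rot":[0,0,0],"gripper":0},{"translation":[-1.6,0,-2],"delta_rot":[0,0,0],"gripper":0},{"translation":[-1.6,0,-2],"delta_rot":[0,0,0],"gripper":0}]'; python3 lev.py
```

```text
time: 17.8
position: [0.5335, 0.3295, 0.0542]
tcp_rot: [3.141, -0.002, 1.447]
contact_force: [-0.2, 6.1, 1.5]
width: -0.0001
grasp_force: 3.0
t 17.8 x -0.3 y 133.8 z 54.2 F_y 6.1 F_x -0.9 F_z 1.5 [ 3.141e+00 -2.000e-03  1.447e+00]
theta if touching 0.849, z wanted 52.5
time: 18.1
position: [0.5329, 0.3243, 0.0601]
tcp_rot: [3.141, -0.002, 1.446]
contact_force: [0.4, 4.7, 2.4]
width: 0.0001
grasp_force: 2.4
t 18.1 x -0.3 y 128.6 z 60.1 F_y 4.7 F_x -0.2 F_z 2.4 [ 3.141e+00 -2.000e-03  1.446e+00]
theta if touching 0.751, z wanted 58.5
```

```bash
python3 -m handwheel '[{"translation":[8,0,-10],"delta_rot":[0,0,0],"gripper":0},{"translation":[0,0,-35],"delta_rot":[0,0,0],"gripper":0},{"translation":[-20,0,-30],"delta_rot":[0,0,0],"gripper":0},{"translation":[-40,0,0],"delta_rot":[0,0,0],"gripper":0},{"translation":[-40,0,0],"delta_rot":[0,0,0],"gripper":0},{"translation":[-40,0,0],"delta_rot":[0,0,0],"gripper":0},{"translation":[-40,0,0],"delta_rot":[0,0,0],"gripper":0},{"translation":[-40,0,0],"delta_rot":[0,0,0],"gripper":0},{"translation":[-40,0,0],"delta_rot":[0,0,0],"gripper":0},{"translation":[-40,0,0],"delta_rot":[0,0,0],"gripper":0},{"translation":[0,0,0],"delta_rot":[0,0,0],"gripper":0}]'; python3 lev.py
```

```text
time: 19.2
position: [0.4957, 0.0262, 0.1353]
tcp_rot: [3.141, 0.002, 1.435]
contact_force: [-0.5, 1.0, 0.2]
width: 0.0
grasp_force: 0.0
t 19.2 x 0.5 y -171.8 z 135.3 F_y 0.9 F_x -0.6 F_z 0.2 [3.141e+00 2.000e-03 1.435e+00]
```

```bash
python3 -m handwheel '[{"translation":[4,0,35],"delta_rot":[0,0,-0.5],"gripper":0},{"translation":[0,0,35],"delta_rot":[0,0,0],"gripper":0},{"translation":[0,0,19],"delta_rot":[0,0,0],"gripper":0},{"translation":[12,0,0],"delta_rot":[0,0,0],"gripper":0},{"translation":[8,0,0],"delta_rot":[0,0,0],"gripper":0},{"translation":[3,0,0],"delta_rot":[0,0,0],"gripper":0},{"translation":[0,0,0],"delta_rot":[0,0,0],"gripper":0}]'; python3 lev.py;python3 -m handwheel '[{"translation":[1.5,0,-0.5],"delta_rot":[0,0,0],"gripper":0},{"translation":[1.5,0,-0.5],"delta_rot":[0,0,0],"gripper":0},{"translation":[0,0,0],"delta_rot":[0,0,0],"gripper":0}]'; python3 lev.py
```

```text
time: 19.9
position: [0.5004, 0.061, 0.0467]
tcp_rot: [3.14, -0.001, 1.455]
contact_force: [-0.1, -0.6, 0.4]
width: -0.0
grasp_force: 0.0
t 19.9 x 0.8 y -136.7 z 46.7 F_y -0.6 F_x -0.0 F_z 0.4 [ 3.140e+00 -1.000e-03  1.455e+00]
theta if touching 0.909, z wanted 48.5
time: 20.2
position: [0.5003, 0.0619, 0.0471]
tcp_rot: [3.14, 0.001, 1.453]
contact_force: [0.3, -3.8, 1.2]
width: -0.0002
grasp_force: 2.4
t 20.2 x 0.6 y -135.8 z 47.1 F_y -3.8 F_x 0.8 F_z 1.2 [3.140e+00 1.000e-03 1.453e+00]
theta if touching 0.889, z wanted 49.8
```

```bash
python3 -m handwheel '[{"translation":[1.7,0,-2.4],"delta_rot":[0,0,0],"gripper":0},{"translation":[1.7,0,-2.4],"delta_rot":[0,0,0],"gripper":0},{"translation":[1.8,0,-2.3],"delta_rot":[0,0,0],"gripper":0},{"translation":[1.8,0,-2.2],"delta_rot":[0,0,0],"gripper":0}]'; python3 lev.py;python3 -m handwheel '[{"translation":[2,0,-2.2],"delta_rot":[0,0,0],"gripper":0},{"translation":[2,0,-2.2],"delta_rot":[0,0,0],"gripper":0},{"translation":[2,0,-2],"delta_rot":[0,0,0],"gripper":0}]'; python3 lev.py
```

```text
time: 20.6
position: [0.5011, 0.0691, 0.0564]
tcp_rot: [3.141, 0.001, 1.453]
contact_force: [0.3, -5.2, 1.2]
width: 0.0002
grasp_force: 2.3
t 20.6 x 0.5 y -128.6 z 56.4 F_y -5.1 F_x 1.0 F_z 1.2 [3.141e+00 1.000e-03 1.453e+00]
theta if touching 0.750, z wanted 58.6
time: 20.9
position: [0.5015, 0.0762, 0.0625]
tcp_rot: [3.141, -0.0, 1.454]
contact_force: [0.0, -3.6, 1.4]
width: -0.0002
grasp_force: 1.9
t 20.9 x -0.0 y -121.5 z 62.5 F_y -3.6 F_x 0.5 F_z 1.4 [ 3.141 -0.     1.454]
theta if touching 0.632, z wanted 65.2
```

```bash
cat > bd.py <<'E'
from h import *
C=np.array([518.7,203.7]);ey=np.array([.129,.9916]);ex=np.array([.9916,-.129])
im,d=grab_frame("side");P=cloud("side",d)*1000;h=cv2.cvtColor(im,cv2.COLOR_RGB2HSV)
q=np.stack([(P[...,:2]-C)@ex,(P[...,:2]-C)@ey,P[...,2]],-1)
bl=(d>0)&(abs(q[...,0])<20)&(abs(q[...,1])<80)&(q[...,2]>60)&(h[...,0]>105)&(h[...,0]<130)&(h[...,1]>120)
Q=q[bl];t=Q[(Q[:,2]>Q[:,2].max()-5)]
print("grip top %.1f edge %.1f slope %.3f n %d"%(np.median(t[:,2]),np.median(t[:,2])-114,np.polyfit(t[:,1],t[:,2],1)[0],len(Q)))
org=((h[...,0]<15)&(h[...,1]>150)&(d>0)&(abs(q[...,0])<30))
for n,k in (("L",org&(q[...,1]>50)),("R",org&(q[...,1]<-50))):
    A=q[k];A=A[A[:,2]>75] if (A[:,2]>75).sum()>30 else A
    r=np.percentile(A,[1,50,99],axis=0).round(1);print(n,"y",r[:,1],"z",r[:,2])
E
python3 -m handwheel '[{"translation":[2.2,0,-2],"delta_rot":[0,0,0],"gripper":0},{"translation":[2.2,0,-2],"delta_rot":[0,0,0],"gripper":0}]'; python3 lev.py; python3 bd.py
```

```text
time: 21.1
position: [0.5018, 0.081, 0.0663]
tcp_rot: [-3.142, -0.0, 1.454]
contact_force: [1.1, -2.9, 0.2]
width: -0.0001
grasp_force: 1.2
t 21.1 x -0.3 y -116.6 z 66.3 F_y -2.7 F_x 1.5 F_z 0.2 [-3.142 -0.     1.454]
theta if touching 0.558, z wanted 68.9
grip top 134.4 edge 20.4 slope 0.011 n 548
L y [ 71.9  92.4 108.6] z [ 76.3  97.7 111.5]
R y [-109.3  -92.7  -76.7] z [ 76.  99. 118.]
```

```bash
python3 -m handwheel '[{"translation":[-8,0,-5],"delta_rot":[0,0,0],"gripper":0},{"translation":[0,0,-34],"delta_rot":[0,0,0],"gripper":0},{"translation":[18,0,-30],"delta_rot":[0,0,0],"gripper":0},{"translation":[40,0,0],"delta_rot":[0,0,0],"gripper":0},{"translation":[40,0,0],"delta_rot":[0,0,0],"gripper":0},{"translation":[40,0,0],"delta_rot":[0,0,0],"gripper":0},{"translation":[40,0,0],"delta_rot":[0,0,0],"gripper":0},{"translation":[40,0,0],"delta_rot":[0,0,0],"gripper":0},{"translation":[40,0,0],"delta_rot":[0,0,0],"gripper":0},{"translation":[14,0,15],"delta_rot":[0,0,0],"gripper":0},{"translation":[0,0,30],"delta_rot":[0,0,0],"gripper":0},{"translation":[0,0,30],"delta_rot":[0,0,0],"gripper":0}]'; python3 lev.py
```

```text
time: 22.35
position: [0.5324, 0.3432, 0.0593]
tcp_rot: [3.141, -0.001, 1.456]
contact_force: [-0.3, 0.2, -0.4]
width: 0.0002
grasp_force: 0.0
t 22.35 x -3.1 y 147.3 z 59.3 F_y 0.1 F_x -0.3 F_z -0.4 [ 3.141e+00 -1.000e-03  1.456e+00]
```

```bash
python3 -m handwheel '[{"translation":[-8,3,0],"delta_rot":[0,0,0.6],"gripper":0},{"translation":[-6,0,0],"delta_rot":[0,0,0],"gripper":0},{"translation":[-2,0,0],"delta_rot":[0,0,0],"gripper":0},{"translation":[-2,0,-1],"delta_rot":[0,0,0],"gripper":0},{"translation":[-2,0,-1.5],"delta_rot":[0,0,0],"gripper":0}]'; python3 lev.py;  python3 -m handwheel '[{"translation":[-2,0,-2],"delta_rot":[0,0,0],"gripper":0},{"translation":[-2,0,-2],"delta_rot":[0,0,0],"gripper":0},{"translation":[-2,0,-2],"delta_rot":[0,0,0],"gripper":0},{"translation":[-2,0,-1.8],"delta_rot":[0,0,0],"gripper":0}]'; python3 lev.py
```

```text
time: 22.85
position: [0.5338, 0.3232, 0.0643]
tcp_rot: [3.14, -0.003, 1.444]
contact_force: [0.3, 2.1, -1.1]
width: -0.0001
grasp_force: 1.2
t 22.85 x 0.8 y 127.7 z 64.3 F_y 2.1 F_x 0.0 F_z -1.1 [ 3.140e+00 -3.000e-03  1.444e+00]
theta if touching 0.734, z wanted 59.5
time: 23.25
position: [0.5322, 0.315, 0.071]
tcp_rot: [3.141, -0.001, 1.444]
contact_force: [1.3, 2.4, 1.5]
width: 0.0001
grasp_force: 1.6
t 23.25 x 0.2 y 119.3 z 71.0 F_y 2.5 F_x 1.0 F_z 1.5 [ 3.141e+00 -1.000e-03  1.444e+00]
theta if touching 0.598, z wanted 67.0
```

```bash
python3 -m handwheel '[{"translation":[-2.2,0,-1],"delta_rot":[0,0,0],"gripper":0},{"translation":[-2.2,0,-1],"delta_rot":[0,0,0],"gripper":0},{"translation":[-2.2,0,-1],"delta_rot":[0,0,0],"gripper":0},{"translation":[-2.2,0,-1],"delta_rot":[0,0,0],"gripper":0}]'; python3 lev.py;  python3 -m handwheel '[{"translation":[-2.2,0,-1],"delta_rot":[0,0,0],"gripper":0},{"translation":[-2.2,0,-1],"delta_rot":[0,0,0],"gripper":0},{"translation":[-2.2,0,-1],"delta_rot":[0,0,0],"gripper":0}]'; python3 lev.py; python3 bd.py
```

```text
time: 23.65
position: [0.5308, 0.3056, 0.0744]
tcp_rot: [-3.141, 0.0, 1.444]
contact_force: [-0.7, 3.3, 2.3]
width: -0.0001
grasp_force: 1.5
t 23.65 x 0.0 y 109.8 z 74.4 F_y 3.2 F_x -1.1 F_z 2.3 [-3.141  0.     1.444]
theta if touching 0.459, z wanted 73.3
time: 23.95
position: [0.53, 0.2994, 0.0775]
tcp_rot: [-3.141, -0.0, 1.444]
contact_force: [0.4, 4.8, 0.4]
width: 0.0
grasp_force: 2.4
t 23.95 x -0.0 y 103.6 z 77.5 F_y 4.8 F_x -0.2 F_z 0.4 [-3.141 -0.     1.444]
theta if touching 0.373, z wanted 76.5
grip top 132.9 edge 18.9 slope -0.020 n 537
L y [58.8 72.8 84.5] z [ 78.  105.9 125.4]
R y [-109.2  -92.1  -76.8] z [ 75.9  99.8 118.3]
```

```bash
python3 -m handwheel '[{"translation":[8,0,-5],"delta_rot":[0,0,0],"gripper":0},{"translation":[0,0,-30],"delta_rot":[0,0,0],"gripper":0},{"translation":[-18,0,-24],"delta_rot":[0,0,0],"gripper":0},{"translation":[-40,0,0],"delta_rot":[0,0,0],"gripper":0},{"translation":[-40,0,0],"delta_rot":[0,0,0],"gripper":0},{"translation":[-40,0,0],"delta_rot":[0,0,0],"gripper":0},{"translation":[-40,0,0],"delta_rot":[0,0,0],"gripper":0},{"translation":[-40,0,0],"delta_rot":[0,0,0],"gripper":0},{"translation":[-26,0,0],"delta_rot":[0,0,0],"gripper":0},{"translation":[0,0,10],"delta_rot":[0,0,0],"gripper":0},{"translation":[0,0,30],"delta_rot":[0,0,0],"gripper":0},{"translation":[0,0,29],"delta_rot":[0,0,0],"gripper":0}]'; python3 lev.py
```

```text
time: 25.2
position: [0.5007, 0.0655, 0.067]
tcp_rot: [3.141, -0.0, 1.443]
contact_force: [0.4, -0.2, -0.2]
width: 0.0001
grasp_force: 0.0
t 25.2 x 0.5 y -132.2 z 67.0 F_y -0.1 F_x 0.4 F_z -0.2 [ 3.141 -0.     1.443]
theta if touching 0.817, z wanted 54.5
```

```bash
python3 -m handwheel '[{"translation":[9,0,0],"delta_rot":[0,0,0],"gripper":0},{"translation":[3,0,0],"delta_rot":[0,0,0],"gripper":0},{"translation":[2,0,0],"delta_rot":[0,0,0],"gripper":0},{"translation":[2,0,-1],"delta_rot":[0,0,0],"gripper":0},{"translation":[2,0,-1],"delta_rot":[0,0,0],"gripper":0}]'; python3 lev.py; python3 -m handwheel '[{"translation":[2.2,0,-1.2],"delta_rot":[0,0,0],"gripper":0},{"translation":[2.2,0,-1.2],"delta_rot":[0,0,0],"gripper":0},{"translation":[2.2,0,-1],"delta_rot":[0,0,0],"gripper":0},{"translation":[2.2,0,-1],"delta_rot":[0,0,0],"gripper":0}]'; python3 lev.py
```

```text
time: 25.7
position: [0.5032, 0.0828, 0.0705]
tcp_rot: [3.14, -0.0, 1.443]
contact_force: [0.2, -3.3, -0.1]
width: 0.0001
grasp_force: 1.4
t 25.7 x 0.9 y -114.7 z 70.5 F_y -3.2 F_x 0.6 F_z -0.1 [ 3.14  -0.     1.443]
theta if touching 0.529, z wanted 70.2
time: 26.1
position: [0.5038, 0.0906, 0.0742]
tcp_rot: [3.141, 0.001, 1.442]
contact_force: [-1.0, -7.6, 3.7]
width: 0.0
grasp_force: 3.7
t 26.1 x 0.4 y -106.9 z 74.2 F_y -7.7 F_x -0.0 F_z 3.7 [3.141e+00 1.000e-03 1.442e+00]
theta if touching 0.419, z wanted 74.9
```

```bash
python3 -m handwheel '[{"translation":[1.8,0,-0.8],"delta_rot":[0,0,0],"gripper":0},{"translation":[1.8,0,-0.8],"delta_rot":[0,0,0],"gripper":0}]'; python3 lev.py; python3 -m handwheel '[{"translation":[1.8,0,-0.7],"delta_rot":[0,0,0],"gripper":0},{"translation":[1.8,0,-0.7],"delta_rot":[0,0,0],"gripper":0}]'; python3 lev.py
```

```text
time: 26.3
position: [0.5042, 0.0937, 0.0757]
tcp_rot: [3.142, 0.002, 1.442]
contact_force: [-1.0, -7.4, 4.0]
width: 0.0002
grasp_force: 3.8
t 26.3 x 0.4 y -103.8 z 75.7 F_y -7.5 F_x -0.0 F_z 4.0 [3.142e+00 2.000e-03 1.442e+00]
theta if touching 0.376, z wanted 76.4
time: 26.5
position: [0.5046, 0.0972, 0.0771]
tcp_rot: [-3.142, 0.002, 1.442]
contact_force: [-1.3, -7.4, 4.0]
width: -0.0
grasp_force: 3.9
t 26.5 x 0.4 y -100.2 z 77.1 F_y -7.5 F_x -0.4 F_z 4.0 [-3.142e+00  2.000e-03  1.442e+00]
theta if touching 0.329, z wanted 78.0
```

```bash
python3 bd.py
```

```text
grip top 132.0 edge 18.0 slope 0.011 n 548
L y [60.  76.6 85.9] z [ 78.4 113.1 125.2]
R y [-94.6 -80.5 -69.1] z [ 76.  104.9 125.6]
```

```bash
python3 -m handwheel '[{"translation":[1.8,0,-0.6],"delta_rot":[0,0,0],"gripper":0},{"translation":[1.8,0,-0.6],"delta_rot":[0,0,0],"gripper":0},{"translation":[1.8,0,-0.6],"delta_rot":[0,0,0],"gripper":0}]'; python3 lev.py; python3 -m handwheel '[{"translation":[1.8,0,-0.5],"delta_rot":[0,0,0],"gripper":0},{"translation":[1.8,0,-0.5],"delta_rot":[0,0,0],"gripper":0},{"translation":[1.5,0,-0.5],"delta_rot":[0,0,0],"gripper":0}]'; python3 lev.py; python3 bd.py
```

```text
time: 26.85
position: [0.5052, 0.1027, 0.0788]
tcp_rot: [-3.141, 0.002, 1.442]
contact_force: [-1.3, -7.7, 2.6]
width: -0.0004
grasp_force: 3.7
t 26.85 x 0.3 y -94.8 z 78.8 F_y -7.9 F_x -0.3 F_z 2.6 [-3.141e+00  2.000e-03  1.442e+00]
theta if touching 0.258, z wanted 80.0
time: 27.15
position: [0.5059, 0.1078, 0.0803]
tcp_rot: [-3.141, 0.002, 1.442]
contact_force: [-0.7, -7.7, 1.9]
width: 0.0
grasp_force: 3.6
t 27.15 x 0.3 y -89.6 z 80.3 F_y -7.7 F_x 0.2 F_z 1.9 [-3.141e+00  2.000e-03  1.442e+00]
theta if touching 0.192, z wanted 81.5
grip top 130.6 edge 16.6 slope 0.012 n 546
L y [60.3 77.  85.8] z [ 79.8 113.7 124.6]
R y [-83.8 -72.5 -64.7] z [ 76.1 107.8 128.7]
```

```bash
python3 -m handwheel '[{"translation":[-8,0,-4],"delta_rot":[0,0,0],"gripper":0},{"translation":[0,0,-30],"delta_rot":[0,0,0],"gripper":0},{"translation":[18,0,-22],"delta_rot":[0,0,0],"gripper":0},{"translation":[40,0,0],"delta_rot":[0,0,0],"gripper":0},{"translation":[40,0,0],"delta_rot":[0,0,0],"gripper":0},{"translation":[40,0,0],"delta_rot":[0,0,0],"gripper":0},{"translation":[40,0,0],"delta_rot":[0,0,0],"gripper":0},{"translation":[38,0,0],"delta_rot":[0,0,0],"gripper":0},{"translation":[0,0,0],"delta_rot":[0,0,0],"gripper":0},{"translation":[0,0,28],"delta_rot":[0,0,0],"gripper":0},{"translation":[0,0,28],"delta_rot":[0,0,0],"gripper":0},{"translation":[0,0,0],"delta_rot":[0,0,0],"gripper":0}]'; python3 lev.py
```

```text
time: 28.4
position: [0.5294, 0.3143, 0.0764]
tcp_rot: [-3.136, 0.004, 1.444]
contact_force: [0.1, -0.3, -0.2]
width: 0.0001
grasp_force: 0.0
t 28.4 x -2.5 y 118.3 z 76.4 F_y -0.3 F_x 0.2 F_z -0.2 [-3.136  0.004  1.444]
theta if touching 0.582, z wanted 67.7
```

```bash
python3 -m handwheel '[{"translation":[-7,2,0],"delta_rot":[0,0,0],"gripper":0},{"translation":[-3,0,0],"delta_rot":[0,0,0],"gripper":0},{"translation":[-2,0,0],"delta_rot":[0,0,0],"gripper":0},{"translation":[-1.8,0,0],"delta_rot":[0,0,0],"gripper":0},{"translation":[-1.5,0,-0.5],"delta_rot":[0,0,0],"gripper":0}]'; python3 lev.py; python3 -m handwheel '[{"translation":[-1.8,0,-0.7],"delta_rot":[0,0,0],"gripper":0},{"translation":[-1.8,0,-0.7],"delta_rot":[0,0,0],"gripper":0},{"translation":[-1.8,0,-0.6],"delta_rot":[0,0,0],"gripper":0}]'; python3 lev.py
```

```text
time: 28.9
position: [0.5326, 0.3006, 0.0815]
tcp_rot: [3.141, -0.001, 1.444]
contact_force: [1.4, 2.5, -0.9]
width: 0.0001
grasp_force: 1.6
t 28.9 x 2.4 y 105.1 z 81.5 F_y 2.7 F_x 1.1 F_z -0.9 [ 3.141e+00 -1.000e-03  1.444e+00]
theta if touching 0.394, z wanted 75.8
time: 29.2
position: [0.532, 0.2961, 0.0834]
tcp_rot: [3.14, -0.002, 1.445]
contact_force: [2.1, 5.2, 1.5]
width: -0.0002
grasp_force: 2.7
t 29.2 x 2.4 y 100.6 z 83.4 F_y 5.4 F_x 1.4 F_z 1.5 [ 3.140e+00 -2.000e-03  1.445e+00]
theta if touching 0.333, z wanted 77.8
```

```bash
python3 -m handwheel '[{"translation":[-1.8,0,0],"delta_rot":[0,0,0],"gripper":0},{"translation":[-1.8,0,0],"delta_rot":[0,0,0],"gripper":0},{"translation":[-1.8,0,0],"delta_rot":[0,0,0],"gripper":0}]'; python3 lev.py; python3 -m handwheel '[{"translation":[-1.8,0,0],"delta_rot":[0,0,0],"gripper":0},{"translation":[-1.8,0,0],"delta_rot":[0,0,0],"gripper":0},{"translation":[-1.8,0,0],"delta_rot":[0,0,0],"gripper":0}]'; python3 lev.py; python3 bd.py
```

```text
time: 29.5
position: [0.5311, 0.2912, 0.0835]
tcp_rot: [3.141, -0.002, 1.445]
contact_force: [0.7, 5.6, 3.1]
width: -0.0004
grasp_force: 3.0
t 29.5 x 2.1 y 95.6 z 83.5 F_y 5.6 F_x 0.0 F_z 3.1 [ 3.141e+00 -2.000e-03  1.445e+00]
theta if touching 0.268, z wanted 79.7
time: 29.8
position: [0.5303, 0.286, 0.0835]
tcp_rot: [3.141, -0.003, 1.445]
contact_force: [1.4, 7.0, 3.0]
width: -0.0001
grasp_force: 3.1
t 29.8 x 2.0 y 90.3 z 83.5 F_y 7.1 F_x 0.5 F_z 3.0 [ 3.141e+00 -3.000e-03  1.445e+00]
theta if touching 0.202, z wanted 81.3
grip top 129.2 edge 15.2 slope -0.013 n 519
L y [56.3 65.1 72.1] z [ 82.3 112.2 129.1]
R y [-86.6 -74.4 -66.2] z [ 75.8 107.8 128.2]
```

```bash
python3 -m handwheel '[{"translation":[-1.8,0,0],"delta_rot":[0,0,0],"gripper":0},{"translation":[-1.8,0,0],"delta_rot":[0,0,0],"gripper":0},{"translation":[-1.8,0,0],"delta_rot":[0,0,0],"gripper":0}]'; python3 lev.py; python3 -m handwheel '[{"translation":[-1.5,0,0],"delta_rot":[0,0,0],"gripper":0},{"translation":[-1.5,0,0],"delta_rot":[0,0,0],"gripper":0}]'; python3 lev.py; python3 bd.py
```

```text
time: 30.15
position: [0.5296, 0.2807, 0.0835]
tcp_rot: [3.141, -0.003, 1.445]
contact_force: [0.9, 5.3, 2.1]
width: -0.0001
grasp_force: 3.1
t 30.15 x 2.0 y 85.0 z 83.5 F_y 5.4 F_x 0.2 F_z 2.1 [ 3.141e+00 -3.000e-03  1.445e+00]
theta if touching 0.135, z wanted 82.6
time: 30.35
position: [0.5293, 0.2777, 0.0835]
tcp_rot: [3.141, -0.003, 1.445]
contact_force: [0.5, 4.7, 3.0]
width: -0.0001
grasp_force: 3.0
t 30.35 x 2.0 y 81.9 z 83.5 F_y 4.7 F_x -0.1 F_z 3.0 [ 3.141e+00 -3.000e-03  1.445e+00]
theta if touching 0.097, z wanted 83.1
grip top 128.4 edge 14.4 slope -0.021 n 528
L y [52.2 59.5 64.1] z [ 80.9 109.2 129.7]
R y [-86.6 -74.4 -65.9] z [ 75.9 107.8 128. ]
```

```bash
python3 -m handwheel '[{"translation":[8,0,-4],"delta_rot":[0,0,0],"gripper":0},{"translation":[0,0,-28],"delta_rot":[0,0,0],"gripper":0},{"translation":[-18,-1,-22],"delta_rot":[0,0,0],"gripper":0},{"translation":[-38,-1,0],"delta_rot":[0,0,0],"gripper":0},{"translation":[-38,0,0],"delta_rot":[0,0,0],"gripper":0},{"translation":[-38,0,0],"delta_rot":[0,0,0],"gripper":0},{"translation":[-38,0,0],"delta_rot":[0,0,0],"gripper":0},{"translation":[-26,0,0],"delta_rot":[0,0,0],"gripper":0},{"translation":[0,0,0],"delta_rot":[0,0,0],"gripper":0},{"translation":[0,0,26],"delta_rot":[0,0,0],"gripper":0},{"translation":[0,0,26],"delta_rot":[0,0,0],"gripper":0},{"translation":[0,0,0],"delta_rot":[0,0,0],"gripper":0}]'; python3 lev.py
```

```text
time: 31.6
position: [0.5007, 0.0896, 0.0817]
tcp_rot: [-3.136, 0.003, 1.444]
contact_force: [-0.1, 0.5, 0.3]
width: -0.0002
grasp_force: 0.0
t 31.6 x -2.5 y -108.3 z 81.7 F_y 0.5 F_x -0.2 F_z 0.3 [-3.136e+00  3.000e-03  1.444e+00]
theta if touching 0.438, z wanted 74.1
```

```bash
python3 -m handwheel '[{"translation":[8,1.5,0],"delta_rot":[0,0,0],"gripper":0},{"translation":[4,0,0],"delta_rot":[0,0,0],"gripper":0},{"translation":[2,0,0],"delta_rot":[0,0,0],"gripper":0},{"translation":[1.8,0,0],"delta_rot":[0,0,0],"gripper":0},{"translation":[1.8,0,0],"delta_rot":[0,0,0],"gripper":0}]'; python3 lev.py; python3 -m handwheel '[{"translation":[1.8,0,0],"delta_rot":[0,0,0],"gripper":0},{"translation":[1.8,0,0],"delta_rot":[0,0,0],"gripper":0},{"translation":[1.8,0,0],"delta_rot":[0,0,0],"gripper":0}]'; python3 lev.py
```

```text
time: 32.1
position: [0.5074, 0.1062, 0.0852]
tcp_rot: [3.141, 0.001, 1.443]
contact_force: [-0.7, -3.2, 1.3]
width: 0.0001
grasp_force: 1.9
t 32.1 x 2.1 y -91.0 z 85.2 F_y -3.3 F_x -0.3 F_z 1.3 [3.141e+00 1.000e-03 1.443e+00]
theta if touching 0.210, z wanted 81.2
time: 32.4
position: [0.5078, 0.1117, 0.0847]
tcp_rot: [-3.142, 0.0, 1.443]
contact_force: [-0.1, -5.0, 1.9]
width: 0.0002
grasp_force: 2.4
t 32.4 x 1.7 y -85.4 z 84.7 F_y -5.0 F_x 0.5 F_z 1.9 [-3.142  0.     1.443]
theta if touching 0.140, z wanted 82.5
```

```bash
python3 -m handwheel '[{"translation":[1.8,0,0],"delta_rot":[0,0,0],"gripper":0},{"translation":[1.8,0,0],"delta_rot":[0,0,0],"gripper":0},{"translation":[1.8,0,0],"delta_rot":[0,0,0],"gripper":0}]'; python3 lev.py; python3 -m handwheel '[{"translation":[1,0,0],"delta_rot":[0,0,0],"gripper":0},{"translation":[0.8,0,0],"delta_rot":[0,0,0],"gripper":0}]'; python3 lev.py
```

```text
time: 32.7
position: [0.5084, 0.1175, 0.0846]
tcp_rot: [-3.141, 0.0, 1.444]
contact_force: [-0.9, -5.2, 2.1]
width: -0.0004
grasp_force: 2.6
t 32.7 x 1.6 y -79.6 z 84.6 F_y -5.3 F_x -0.2 F_z 2.1 [-3.141  0.     1.444]
theta if touching 0.069, z wanted 83.5
time: 32.9
position: [0.5086, 0.1193, 0.0846]
tcp_rot: [-3.141, 0.0, 1.444]
contact_force: [0.1, -6.2, 2.3]
width: -0.0001
grasp_force: 2.6
t 32.9 x 1.6 y -77.8 z 84.6 F_y -6.2 F_x 0.9 F_z 2.3 [-3.141  0.     1.444]
theta if touching 0.046, z wanted 83.7
```

```bash
python3 -m handwheel '[{"translation":[0.7,0,0],"delta_rot":[0,0,0],"gripper":0},{"translation":[0.7,0,0],"delta_rot":[0,0,0],"gripper":0}]'; python3 lev.py; python3 -m handwheel '[{"translation":[0.7,0,0],"delta_rot":[0,0,0],"gripper":0},{"translation":[0,0,0],"delta_rot":[0,0,0],"gripper":0}]'; python3 lev.py; python3 bd.py
```

```text
time: 33.1
position: [0.5088, 0.1206, 0.0846]
tcp_rot: [-3.141, 0.0, 1.444]
contact_force: [-0.6, -4.9, 1.5]
width: -0.0001
grasp_force: 2.6
t 33.1 x 1.6 y -76.5 z 84.6 F_y -5.0 F_x 0.0 F_z 1.5 [-3.141  0.     1.444]
theta if touching 0.030, z wanted 83.8
time: 33.3
position: [0.5088, 0.1214, 0.0846]
tcp_rot: [-3.141, 0.0, 1.444]
contact_force: [-0.5, -4.6, 2.2]
width: 0.0
grasp_force: 2.4
t 33.3 x 1.5 y -75.7 z 84.6 F_y -4.6 F_x 0.1 F_z 2.2 [-3.141  0.     1.444]
theta if touching 0.021, z wanted 83.9
grip top 126.9 edge 12.9 slope 0.007 n 538
L y [53.2 60.9 65.8] z [ 79.4 117.4 130.4]
R y [-70.3 -61.7 -59.5] z [ 76.7 110.4 130.2]
```

```bash
python3 -m handwheel '[{"translation":[0.6,0,0],"delta_rot":[0,0,0],"gripper":0},{"translation":[0.6,0,0],"delta_rot":[0,0,0],"gripper":0}]'; python3 lev.py; python3 -m handwheel '[{"translation":[0.5,0,0],"delta_rot":[0,0,0],"gripper":0},{"translation":[0,0,0],"delta_rot":[0,0,0],"gripper":0}]'; python3 lev.py
```

```text
time: 33.55
position: [0.509, 0.1225, 0.0846]
tcp_rot: [-3.141, 0.0, 1.443]
contact_force: [-1.1, -5.0, 2.6]
width: 0.0002
grasp_force: 2.7
t 33.55 x 1.6 y -74.6 z 84.6 F_y -5.1 F_x -0.4 F_z 2.6 [-3.141  0.     1.443]
theta if touching 0.008, z wanted 84.0
time: 33.75
position: [0.5091, 0.123, 0.0846]
tcp_rot: [-3.141, 0.0, 1.444]
contact_force: [-0.5, -4.6, 1.1]
width: -0.0001
grasp_force: 2.5
t 33.75 x 1.6 y -74.1 z 84.6 F_y -4.7 F_x 0.1 F_z 1.1 [-3.141  0.     1.444]
theta if touching 0.001, z wanted 84.0
```

```bash
python3 -m handwheel '[{"translation":[0.5,0,0],"delta_rot":[0,0,0],"gripper":0},{"translation":[0,0,0],"delta_rot":[0,0,0],"gripper":0}]'; python3 lev.py; python3 -m handwheel '[{"translation":[0.5,0,0],"delta_rot":[0,0,0],"gripper":0},{"translation":[0,0,0],"delta_rot":[0,0,0],"gripper":0}]'; python3 lev.py
```

```text
time: 33.95
position: [0.5092, 0.1235, 0.0846]
tcp_rot: [-3.141, 0.0, 1.444]
contact_force: [-0.9, -4.3, 2.5]
width: 0.0003
grasp_force: 2.6
t 33.95 x 1.6 y -73.6 z 84.6 F_y -4.4 F_x -0.3 F_z 2.5 [-3.141  0.     1.444]
time: 34.15
position: [0.5092, 0.1239, 0.0846]
tcp_rot: [-3.141, 0.0, 1.443]
contact_force: [-0.6, -4.8, 1.7]
width: 0.0004
grasp_force: 2.5
t 34.15 x 1.6 y -73.1 z 84.6 F_y -4.8 F_x 0.0 F_z 1.7 [-3.141  0.     1.443]
```

```bash
python3 -m handwheel '[{"translation":[0.6,0,0],"delta_rot":[0,0,0],"gripper":0},{"translation":[0,0,0],"delta_rot":[0,0,0],"gripper":0}]'; python3 lev.py; python3 -m handwheel '[{"translation":[0.5,0,0],"delta_rot":[0,0,0],"gripper":0},{"translation":[0,0,0],"delta_rot":[0,0,0],"gripper":0}]'; python3 lev.py
```

```text
time: 34.35
position: [0.5092, 0.1243, 0.0846]
tcp_rot: [-3.141, 0.001, 1.443]
contact_force: [-1.0, -6.2, 2.3]
width: 0.0005
grasp_force: 3.0
t 34.35 x 1.5 y -72.8 z 84.6 F_y -6.2 F_x -0.2 F_z 2.3 [-3.141e+00  1.000e-03  1.443e+00]
time: 34.55
position: [0.5093, 0.1243, 0.0846]
tcp_rot: [-3.141, 0.001, 1.443]
contact_force: [-1.0, -7.8, 2.7]
width: 0.0
grasp_force: 3.6
t 34.55 x 1.6 y -72.8 z 84.6 F_y -7.9 F_x 0.0 F_z 2.7 [-3.141e+00  1.000e-03  1.443e+00]
```

The right lever hit its home stop: it stopped moving while the force rose. Now the left one.

```bash
python3 -m handwheel '[{"translation":[-9,0,0],"delta_rot":[0,0,0],"gripper":0},{"translation":[0,0,-28],"delta_rot":[0,0,0],"gripper":0},{"translation":[16,0,-24],"delta_rot":[0,0,0],"gripper":0},{"translation":[38,0,0],"delta_rot":[0,0,0],"gripper":0},{"translation":[38,0,0],"delta_rot":[0,0,0],"gripper":0},{"translation":[38,0,0],"delta_rot":[0,0,0],"gripper":0},{"translation":[38,0,0],"delta_rot":[0,0,0],"gripper":0},{"translation":[12,-2,0],"delta_rot":[0,0,0],"gripper":0},{"translation":[0,0,0],"delta_rot":[0,0,0],"gripper":0},{"translation":[0,0,26],"delta_rot":[0,0,0],"gripper":0},{"translation":[0,0,26],"delta_rot":[0,0,0],"gripper":0},{"translation":[0,0,0],"delta_rot":[0,0,0],"gripper":0}]'; python3 lev.py
```

```text
time: 35.75
position: [0.527, 0.2921, 0.0813]
tcp_rot: [-3.137, 0.004, 1.442]
contact_force: [-0.7, -0.2, -0.7]
width: -0.0002
grasp_force: 0.0
t 35.75 x -2.0 y 95.9 z 81.3 F_y -0.2 F_x -0.7 F_z -0.7 [-3.137  0.004  1.442]
theta if touching 0.272, z wanted 79.6
```

```bash
python3 -m handwheel '[{"translation":[-6,0,0],"delta_rot":[0,0,0],"gripper":0},{"translation":[-3,0,0],"delta_rot":[0,0,0],"gripper":0},{"translation":[-2,0,0],"delta_rot":[0,0,0],"gripper":0},{"translation":[-1.5,0,0],"delta_rot":[0,0,0],"gripper":0},{"translation":[-1.5,0,0],"delta_rot":[0,0,0],"gripper":0}]'; python3 lev.py; python3 -m handwheel '[{"translation":[-1.2,0,0],"delta_rot":[0,0,0],"gripper":0},{"translation":[-1.2,0,0],"delta_rot":[0,0,0],"gripper":0},{"translation":[-1,0,0],"delta_rot":[0,0,0],"gripper":0}]'; python3 lev.py; python3 -m handwheel '[{"translation":[-1,0,0],"delta_rot":[0,0,0],"gripper":0},{"translation":[-0.8,0,0],"delta_rot":[0,0,0],"gripper":0}]'; python3 lev.py
```

```text
time: 36.25
position: [0.5276, 0.2813, 0.0853]
tcp_rot: [3.141, -0.001, 1.444]
contact_force: [-0.4, -0.7, -0.2]
width: 0.0001
grasp_force: 0.0
t 36.25 x -0.1 y 85.2 z 85.3 F_y -0.7 F_x -0.3 F_z -0.2 [ 3.141e+00 -1.000e-03  1.444e+00]
theta if touching 0.138, z wanted 82.5
time: 36.55
position: [0.527, 0.2789, 0.085]
tcp_rot: [3.141, -0.001, 1.445]
contact_force: [1.0, 4.1, 1.0]
width: -0.0003
grasp_force: 1.9
t 36.55 x -0.4 y 82.9 z 85.0 F_y 4.2 F_x 0.4 F_z 1.0 [ 3.141e+00 -1.000e-03  1.445e+00]
theta if touching 0.109, z wanted 83.0
time: 36.75
position: [0.5268, 0.2769, 0.085]
tcp_rot: [3.141, -0.001, 1.444]
contact_force: [0.8, 4.7, 1.1]
width: -0.0
grasp_force: 2.2
t 36.75 x -0.4 y 80.8 z 85.0 F_y 4.7 F_x 0.2 F_z 1.1 [ 3.141e+00 -1.000e-03  1.444e+00]
theta if touching 0.083, z wanted 83.3
```

```bash
python3 -m handwheel '[{"translation":[-1.2,0,0],"delta_rot":[0,0,0],"gripper":0},{"translation":[-1.2,0,0],"delta_rot":[0,0,0],"gripper":0},{"translation":[-1,0,0],"delta_rot":[0,0,0],"gripper":0}]'; python3 lev.py; python3 -m handwheel '[{"translation":[-0.7,0,0],"delta_rot":[0,0,0],"gripper":0},{"translation":[-0.5,0,0],"delta_rot":[0,0,0],"gripper":0}]'; python3 lev.py; python3 -m handwheel '[{"translation":[-0.5,0,0],"delta_rot":[0,0,0],"gripper":0},{"translation":[0,0,0],"delta_rot":[0,0,0],"gripper":0}]'; python3 lev.py
```

```text
time: 37.05
position: [0.5262, 0.2728, 0.0847]
tcp_rot: [-3.142, -0.0, 1.444]
contact_force: [0.6, 4.7, 1.6]
width: -0.0003
grasp_force: 2.4
t 37.05 x -0.4 y 76.7 z 84.7 F_y 4.7 F_x -0.0 F_z 1.6 [-3.142 -0.     1.444]
theta if touching 0.032, z wanted 83.8
time: 37.25
position: [0.5261, 0.2715, 0.0847]
tcp_rot: [-3.142, -0.0, 1.444]
contact_force: [-0.5, 5.9, 1.3]
width: 0.0002
grasp_force: 2.4
t 37.25 x -0.3 y 75.4 z 84.7 F_y 5.8 F_x -1.2 F_z 1.3 [-3.142 -0.     1.444]
theta if touching 0.017, z wanted 83.9
time: 37.45
position: [0.526, 0.271, 0.0847]
tcp_rot: [-3.142, -0.0, 1.444]
contact_force: [0.8, 4.0, 2.1]
width: -0.0002
grasp_force: 2.3
t 37.45 x -0.3 y 74.9 z 84.7 F_y 4.0 F_x 0.3 F_z 2.1 [-3.142 -0.     1.444]
theta if touching 0.010, z wanted 83.9
```

```bash
python3 -m handwheel '[{"translation":[-0.6,0,0],"delta_rot":[0,0,0],"gripper":0},{"translation":[-0.5,0,0],"delta_rot":[0,0,0],"gripper":0},{"translation":[0,0,0],"delta_rot":[0,0,0],"gripper":0}]'; python3 lev.py; python3 -m handwheel '[{"translation":[-0.5,0,0],"delta_rot":[0,0,0],"gripper":0},{"translation":[0,0,0],"delta_rot":[0,0,0],"gripper":0}]'; python3 lev.py; python3 -m handwheel '[{"translation":[-0.4,0,0],"delta_rot":[0,0,0],"gripper":0},{"translation":[0,0,0],"delta_rot":[0,0,0],"gripper":0}]'; python3 lev.py; python3 bd.py
```

```text
time: 37.75
position: [0.5259, 0.2708, 0.0847]
tcp_rot: [3.141, -0.001, 1.444]
contact_force: [1.4, 6.8, 1.7]
width: 0.0001
grasp_force: 3.5
t 37.75 x -0.4 y 74.6 z 84.7 F_y 6.9 F_x 0.6 F_z 1.7 [ 3.141e+00 -1.000e-03  1.444e+00]
theta if touching 0.008, z wanted 84.0
time: 37.95
position: [0.5259, 0.2707, 0.0848]
tcp_rot: [3.141, -0.002, 1.445]
contact_force: [2.1, 7.4, -0.9]
width: -0.0003
grasp_force: 4.1
t 37.95 x -0.4 y 74.5 z 84.8 F_y 7.6 F_x 1.1 F_z -0.9 [ 3.141e+00 -2.000e-03  1.445e+00]
theta if touching 0.007, z wanted 84.0
time: 38.15
position: [0.5259, 0.2707, 0.0848]
tcp_rot: [3.141, -0.002, 1.445]
contact_force: [3.0, 8.8, 0.2]
width: -0.0001
grasp_force: 4.5
t 38.15 x -0.4 y 74.6 z 84.8 F_y 9.2 F_x 1.9 F_z 0.2 [ 3.141e+00 -2.000e-03  1.445e+00]
theta if touching 0.007, z wanted 84.0
grip top 125.8 edge 11.8 slope -0.005 n 515
L y [50.2 55.2 57.5] z [ 78.1 104.4 130.2]
R y [-67.6 -60.2 -58.7] z [ 76.3 110.6 130.2]
```

Left is at its stop too, and the board's edge is at about 12 mm. I'll check that the right lever was not drawn out.

```bash
python3 -m handwheel '[{"translation":[9,0,0],"delta_rot":[0,0,0],"gripper":0},{"translation":[0,0,-28],"delta_rot":[0,0,0],"gripper":0},{"translation":[-16,0,-24],"delta_rot":[0,0,0],"gripper":0},{"translation":[-38,0,0],"delta_rot":[0,0,0],"gripper":0},{"translation":[-38,0,0],"delta_rot":[0,0,0],"gripper":0},{"translation":[-38,0,0],"delta_rot":[0,0,0],"gripper":0},{"translation":[-38,0,0],"delta_rot":[0,0,0],"gripper":0},{"translation":[-10,0,0],"delta_rot":[0,0,0],"gripper":0},{"translation":[0,0,0],"delta_rot":[0,0,0],"gripper":0},{"translation":[0,0,26],"delta_rot":[0,0,0],"gripper":0},{"translation":[0,0,26],"delta_rot":[0,0,0],"gripper":0},{"translation":[0,0,0],"delta_rot":[0,0,0],"gripper":0}]'; python3 lev.py
```

```text
time: 39.4
position: [0.5016, 0.1023, 0.0813]
tcp_rot: [-3.135, 0.003, 1.446]
contact_force: [-0.0, 0.3, 0.3]
width: 0.0002
grasp_force: 0.0
t 39.4 x -3.3 y -95.6 z 81.3 F_y 0.3 F_x -0.0 F_z 0.3 [-3.135e+00  3.000e-03  1.446e+00]
theta if touching 0.268, z wanted 79.7
```

```bash
python3 -m handwheel '[{"translation":[8,2,0],"delta_rot":[0,0,0],"gripper":0},{"translation":[6,0,0],"delta_rot":[0,0,0],"gripper":0},{"translation":[2,0,0],"delta_rot":[0,0,0],"gripper":0},{"translation":[1,0,0],"delta_rot":[0,0,0],"gripper":0},{"translation":[0,0,0],"delta_rot":[0,0,0],"gripper":0}]'; python3 lev.py; python3 -m handwheel '[{"translation":[1,0,0],"delta_rot":[0,0,0],"gripper":0},{"translation":[0.8,0,0],"delta_rot":[0,0,0],"gripper":0},{"translation":[0,0,0],"delta_rot":[0,0,0],"gripper":0}]'; python3 lev.py; python3 -m handwheel '[{"translation":[0.8,0,0],"delta_rot":[0,0,0],"gripper":0},{"translation":[0,0,0],"delta_rot":[0,0,0],"gripper":0}]'; python3 lev.py
```

```text
time: 39.9
position: [0.5088, 0.1183, 0.0852]
tcp_rot: [3.141, -0.0, 1.444]
contact_force: [-1.1, -0.3, -1.0]
width: 0.0001
grasp_force: 0.0
t 39.9 x 1.8 y -78.8 z 85.2 F_y -0.5 F_x -1.0 F_z -1.0 [ 3.141 -0.     1.444]
theta if touching 0.059, z wanted 83.6
time: 40.2
position: [0.5087, 0.1198, 0.0847]
tcp_rot: [3.142, -0.0, 1.444]
contact_force: [0.1, 0.6, -0.2]
width: -0.0002
grasp_force: 0.0
t 40.2 x 1.6 y -77.4 z 84.7 F_y 0.6 F_x 0.0 F_z -0.2 [ 3.142 -0.     1.444]
theta if touching 0.041, z wanted 83.7
time: 40.4
position: [0.5088, 0.1206, 0.0847]
tcp_rot: [-3.141, 0.0, 1.444]
contact_force: [-0.1, -0.1, -0.6]
width: 0.0004
grasp_force: 0.0
t 40.4 x 1.6 y -76.5 z 84.7 F_y -0.1 F_x -0.1 F_z -0.6 [-3.141  0.     1.444]
theta if touching 0.030, z wanted 83.8
```

```bash
python3 -m handwheel '[{"translation":[1,0,0],"delta_rot":[0,0,0],"gripper":0},{"translation":[0,0,0],"delta_rot":[0,0,0],"gripper":0}]'; python3 lev.py; python3 -m handwheel '[{"translation":[1,0,0],"delta_rot":[0,0,0],"gripper":0},{"translation":[0,0,0],"delta_rot":[0,0,0],"gripper":0}]'; python3 lev.py; python3 -m handwheel '[{"translation":[0.9,0,0],"delta_rot":[0,0,0],"gripper":0},{"translation":[0.4,0,0],"delta_rot":[0,0,0],"gripper":0},{"translation":[0,0,0],"delta_rot":[0,0,0],"gripper":0}]'; python3 lev.py
```

```text
time: 40.6
position: [0.5089, 0.1217, 0.0846]
tcp_rot: [-3.141, 0.0, 1.444]
contact_force: [-0.2, 0.6, 1.0]
width: -0.0001
grasp_force: 0.0
t 40.6 x 1.6 y -75.4 z 84.6 F_y 0.6 F_x -0.3 F_z 1.0 [-3.141  0.     1.444]
theta if touching 0.018, z wanted 83.9
time: 40.8
position: [0.5091, 0.1227, 0.0847]
tcp_rot: [-3.142, -0.0, 1.444]
contact_force: [-0.8, -0.8, -0.3]
width: -0.0003
grasp_force: 0.0
t 40.8 x 1.6 y -74.4 z 84.7 F_y -0.9 F_x -0.7 F_z -0.3 [-3.142 -0.     1.444]
theta if touching 0.005, z wanted 84.0
time: 41.1
position: [0.5092, 0.1231, 0.0846]
tcp_rot: [-3.141, 0.001, 1.443]
contact_force: [-0.3, -3.4, 1.7]
width: 0.0001
grasp_force: 1.9
t 41.1 x 1.7 y -74.0 z 84.6 F_y -3.4 F_x 0.1 F_z 1.7 [-3.141e+00  1.000e-03  1.443e+00]
theta if touching 0.000, z wanted 84.0
```

```bash
python3 -m handwheel '[{"translation":[0.6,0,0],"delta_rot":[0,0,0],"gripper":0},{"translation":[0.4,0,0],"delta_rot":[0,0,0],"gripper":0},{"translation":[0,0,0],"delta_rot":[0,0,0],"gripper":0}]'; python3 lev.py
python3 -m handwheel '[{"translation":[-9,0,0],"delta_rot":[0,0,0],"gripper":0},{"translation":[-10,0,-15],"delta_rot":[0,0,0],"gripper":0},{"translation":[0,0,-35],"delta_rot":[0,0,0],"gripper":0},{"translation":[0,0,-35],"delta_rot":[0,0,0],"gripper":0},{"translation":[0,0,0],"delta_rot":[0,0,0],"gripper":0},{"translation":[0,0,0],"delta_rot":[0,0,0],"gripper":0}]'; python3 bd.py; python3 -c "
from h import *
for q in ['bowl','tumbler','sample_box']: print(q,[onz('side',r['point'],0).round(3) for r in place_of(q,'side')[:1]])
cv2.imwrite('pics/f.png',grab_frame('side')[0][260:440,160:370,::-1].repeat(3,0).repeat(3,1))"
```

```text
time: 41.4
position: [0.5093, 0.1243, 0.0847]
tcp_rot: [-3.141, 0.001, 1.443]
contact_force: [-1.0, -5.5, 1.9]
width: -0.0002
grasp_force: 2.5
t 41.4 x 1.7 y -72.8 z 84.7 F_y -5.5 F_x -0.3 F_z 1.9 [-3.141e+00  1.000e-03  1.443e+00]
time: 42.0
position: [0.5077, 0.1059, 0.1714]
tcp_rot: [3.139, -0.002, 1.443]
contact_force: [-0.7, -0.3, -1.1]
width: -0.0001
grasp_force: 0.0
grip top 125.5 edge 11.5 slope 0.001 n 538
L y [50.3 55.9 57.7] z [ 76.5 113.1 130.5]
R y [-68.1 -59.4 -57.8] z [ 77.6 112.  130.2]
bowl [array([ 0.754, -0.196,  0.   ])]
tumbler [array([ 0.725, -0.026,  0.   ])]
sample_box [array([0.743, 0.246, 0.   ])]
```

View pics/f.png

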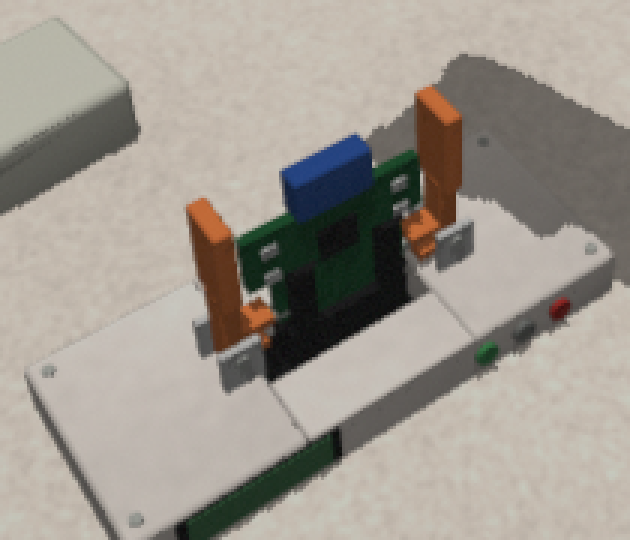

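Both levers stand upright, left at (215,270) and right at (440,155). The board is level and seated, the arm is clear, and the bystanders are in place, so I'm handing in.

```bash
python3 -c "
from cell import *
print(finish_job())"
```

```text
the job is handed in; nothing more can be done
None
```

The job is handed in: the board is seated and level in its socket, both levers were pushed to their home stops, and the bowl, tumbler and sample box are still in place; `finish_job()` gave no verdict.

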